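# Pack the machined vice jaws upright and close the carton

## Robot

A 6-joint arm with a two-finger parallel gripper is mounted at the origin on the work surface. World frame = base frame: x ahead of the robot, y to its left, z up, the work surface at z = 0. Lengths are in m, angles in rad, forces in N, time in s.
With the tool pointing down it reaches from about 0.25 to 0.775 m from the base axis. Payload 4 kg.
Tool frame: the origin (TCP) lies on the centre line of the jaws, within the pads' length; the fingertips stand 17 mm ahead of it and the grasp point (between the pads) lies 2 mm behind it; z points along the fingers, y is the line along which they close (so a half turn about z gives the same grasp; the last joint's range is limited). The gripper opens to 94 mm and grips with 3 to 60 N. Pads are 16 mm wide; open, the fingers measure 119 mm over their backs; the gripper's body (75 mm by 177 mm) begins 78 mm behind the grasp point.
Start: joints at [-1.384, 0.087, 1.371, -0, 1.684, -0.103], TCP at [0.157, -0.527, 0.223] pointing down, gripper open.
Joint ranges: [-3.1, 3.1], [-0.76, 2.03], [0.27, 2.55], [-1.08, 4.22], [0.17, 2.65], [-2.57, 2.57]. Speed limits (rad/s): [2.79, 2.79, 3.14, 3.14, 3.14, 3.14].

## Interface

Orientations are given as [roll, pitch, yaw] about the fixed x, y, z axes, in that order (R = Rz(yaw) Ry(pitch) Rx(roll)).
In Python, from bench import robot gives the robot as it stands.
- The arm moves only by the tool servo_tool, never from a script. Its argument "plan" is a list of rows, each a list of 7 numbers: the shift along the tool's x, y, z normalised to -1 to 1, where 1 is 0.1 m, then the turn, a rotation vector about the tool's x, y, z normalised to -1 to 1, where 1 is pi/2 rad, then the finger opening in mm, from 0 to 94. In form: [[x, y, z, ax, ay, az, gripper], ...]. A call has 1 to 12 rows; each row is the pose to reach, as a shift and turn from the pose commanded when the call began, along the tool's axes at that moment; what a row does not reach only later rows make up. A row lasts 1/12 s, in which the tool goes at most 41.7 mm and 7.16 degrees, less where a joint would pass 70% of its speed; a pose out of reach is approached as far as the arm can. A call with a number of a shift or a turn outside -1 to 1 is refused whole. A call with a gripper value outside its range is refused whole. The fingers move at their own pace and stop on an object; the grip force is fixed at half the most. Time passes only in rows, so rows that repeat a pose let the fingers close. It gives the time, the measured TCP pose, the force, the opening and the grip force at its end, in the units of the state.
- robot.get_obs(): the state, without advancing time (a new reading comes with each control period).
- robot.snapshot(name): name is "scene" or "top"; returns the picture (384x512x3 uint8, red, green, blue); there is no depth.
- robot.camera_params(name): a dict with "camera_matrix" (3x3 intrinsics, pixels), "rvec" (rotation vector, rad) and "tvec" (3), from world to camera coordinates, as OpenCV has them. Camera axes: x right, y down, z forward; pixel columns grow to the right and rows downward; lengths in m; the calibration is good to about 2 mm. A picture is of the moment at which its call begins. camera_params takes no time and is no camera call.
- robot.close_job(): hands the job in; it is judged then, once.
Trained networks look in the newest picture that a camera, given by its name, has taken for a name from the list of things; names that differ only in an ending like _2 or _b are one class to them, and where a whole thing is asked for, a point or a joint stands for the part that bears it (a point fixed in the world has none). Each returns a list of dicts, best first, with "conf" (0 to 1); they miss things now and then, are a little off and sometimes report something else, mostly with a low value. They report only what shows in the picture. A call takes as long as a camera call. They do not tell look-alikes from the thing itself.
- robot.find_in(thing, camera): "extent" ([centre column, centre row, width, height] in pixels, round what is visible of it).
The state is a dict: "time": time; "joint_positions": joint angles; "qvel": joint speeds; "joint_torque": joint torques, N m; "tool_pos": TCP position; "ee_rot": TCP orientation; "wrist_force": force on the tool from outside, world axes, zero at the start; "wrist_torque": the same for the moment, N m; "width": finger opening in m; "finger_force": force on a finger pad.
Only numpy, scipy, OpenCV 4.12 (cv2) and the standard library are available. Lean on these libraries where they do the work, as an engineer would, in place of code of your own. Each camera call takes 0.05 s, during which the arm holds its last target. There are 200 camera calls.

## Task

Pack the finished aluminium vice jaws for dispatch: stand every jaw that is on the bench upright in a slot of the white insert in the carton, one to a slot and fully home, while all four flaps stay open. Then fold the carton shut in the proper order: both short end flaps down flat first, then both long side flaps down flat on top of them; last, lay the roll of tape flat on the middle of the closed carton, ready for sealing. Leave the oil bottle, screwdriver and parts bin where they are.

Things in the scene. Friction and masses are not known exactly. Their poses are not given: they have to be found in the camera images.
- jaw1_mid (a point): centre of an aluminium vice jaw, a plain block 20 mm thick (its x), 44 mm wide (its y) and 70 mm tall (its z), about 0.17 kg, with two dark round counterbores on each broad face; it starts standing upright on its 20 x 44 end on the bench, so its centre is 35 mm up. It may be absent (None). Either end up and either face round is right.
- jaw2_mid (a point): the same for another jaw, just like jaw 1; it may be absent (None)
- jaw3_mid (a point): the same for another jaw, just like jaw 1; it may be absent (None)
- jaw4_mid (a point): the same for another jaw, just like jaw 1; it may be absent (None)
- insert_hole0 (a point): centre of the mouth of one of four equal rectangular slots in the white insert that lies in the carton; 24 mm along its x, 48 mm along its y (x and y as the carton's), 30 mm deep, with a small lead-in chamfer and a black floor, z up. A jaw fully home in it has its centre 5 mm above this point and its top 40 mm above it. The mouths lie 43 mm above the bench, 18 mm either side of the carton's centre along x and 43 mm along y. Any jaw fits any slot.
- insert_hole1 (a point): the same for another slot, just like slot 0
- insert_hole2 (a point): the same for another slot, just like slot 0
- insert_hole3 (a point): the same for another slot, just like slot 0
- carton: the open cardboard carton, fixed to the bench: outside 140 mm along its x, 270 mm along its y (long), walls 4 mm; origin on the bench under its centre. Its short end walls are 88 mm high and its long side walls 92.5 mm; closed, its top is 96.5 mm above the bench; a jaw fully home stands 83 mm above the bench, below the flaps. At zero yaw its x points away from the robot and its y to the robot's left.
- short_left (a joint): hinge angle of the left short flap, a stiff cardboard panel 4 mm thick hinged along the top of the carton's +y end; 128 mm along the hinge, 69 mm from hinge to free edge, hinge line 88 mm above the bench. 0 is folded flat over the carton (a stop; it goes no lower), 1.57 straight up, larger leans outward; at most 2.5. It starts leaning outward at 1.85 to 2.15. A stiff crease (about 0.5 N at the free edge) holds it where it is left.
- short_right (a joint): hinge angle of the right short flap, a stiff cardboard panel 4 mm thick hinged along the top of the carton's -y end; 128 mm along the hinge, 69 mm from hinge to free edge, hinge line 88 mm above the bench. 0 is folded flat over the carton (a stop; it goes no lower), 1.57 straight up, larger leans outward; at most 2.5. It starts leaning outward at 1.85 to 2.15. A stiff crease (about 0.5 N at the free edge) holds it where it is left.
- long_near (a joint): hinge angle of the near long flap, a stiff cardboard panel 4 mm thick hinged along the top of the carton's -x side (nearest the robot); 268 mm along the hinge, 69 mm from hinge to free edge, hinge line 92.5 mm above the bench. 0 is folded flat over the carton (a stop; it goes no lower), 1.57 straight up, larger leans outward; at most 2.5. It starts leaning outward at 1.85 to 2.15. A stiff crease (about 0.5 N at the free edge) holds it where it is left.
- long_far (a joint): hinge angle of the far long flap, a stiff cardboard panel 4 mm thick hinged along the top of the carton's +x side (farthest from the robot); 268 mm along the hinge, 69 mm from hinge to free edge, hinge line 92.5 mm above the bench. 0 is folded flat over the carton (a stop; it goes no lower), 1.57 straight up, larger leans outward; at most 2.5. It starts leaning outward at 1.85 to 2.15. A stiff crease (about 0.5 N at the free edge) holds it where it is left.
- short_left_edge (a point): middle of the free edge of the left short flap, half-way through its thickness
- short_right_edge (a point): middle of the free edge of the right short flap, half-way through its thickness
- long_near_edge (a point): middle of the free edge of the near long flap, half-way through its thickness
- long_far_edge (a point): middle of the free edge of the far long flap, half-way through its thickness
- oil: green bottle of cutting oil, 54 mm across, 150 mm tall, origin under its base; a bystander, leave it alone
- tape_mid (a point): centre of a yellow roll of packing tape lying flat on the bench: a stiff ring 66 mm across, 48 mm high, with a 28 mm core hole, 0.12 kg; its axis is z and this point lies half-way up (24 mm)
- driver: red-handled screwdriver lying along its x, 200 mm long; a bystander, leave it alone
- bin: small blue open parts bin, 120 x 90 x 50 mm high, origin under its centre; a bystander, leave it alone
Not all that is in view belongs to the job. What is shaped like the part that bears tape_mid but green is not meant.

How it is judged:
On the way, in this order (a step that is already met when the one before it is completed fails the run):
1. every jaw present stands upright and fully home in a slot, with all four flaps still open (((horizontal distance between jaw1_mid and insert_hole0 below 0.007 m and z of jaw1_mid in the frame of insert_hole0 below 0.009 m and angle between the z axis of jaw1_mid and the z axis of insert_hole0, either way round below 0.2 rad) or (horizontal distance between jaw1_mid and insert_hole1 below 0.007 m and z of jaw1_mid in the frame of insert_hole1 below 0.009 m and angle between the z axis of jaw1_mid and the z axis of insert_hole1, either way round below 0.2 rad) or (horizontal distance between jaw1_mid and insert_hole2 below 0.007 m and z of jaw1_mid in the frame of insert_hole2 below 0.009 m and angle between the z axis of jaw1_mid and the z axis of insert_hole2, either way round below 0.2 rad) or (horizontal distance between jaw1_mid and insert_hole3 below 0.007 m and z of jaw1_mid in the frame of insert_hole3 below 0.009 m and angle between the z axis of jaw1_mid and the z axis of insert_hole3, either way round below 0.2 rad)) and ((horizontal distance between jaw2_mid and insert_hole0 below 0.007 m and z of jaw2_mid in the frame of insert_hole0 below 0.009 m and angle between the z axis of jaw2_mid and the z axis of insert_hole0, either way round below 0.2 rad) or (horizontal distance between jaw2_mid and insert_hole1 below 0.007 m and z of jaw2_mid in the frame of insert_hole1 below 0.009 m and angle between the z axis of jaw2_mid and the z axis of insert_hole1, either way round below 0.2 rad) or (horizontal distance between jaw2_mid and insert_hole2 below 0.007 m and z of jaw2_mid in the frame of insert_hole2 below 0.009 m and angle between the z axis of jaw2_mid and the z axis of insert_hole2, either way round below 0.2 rad) or (horizontal distance between jaw2_mid and insert_hole3 below 0.007 m and z of jaw2_mid in the frame of insert_hole3 below 0.009 m and angle between the z axis of jaw2_mid and the z axis of insert_hole3, either way round below 0.2 rad)) and ((horizontal distance between jaw3_mid and insert_hole0 below 0.007 m and z of jaw3_mid in the frame of insert_hole0 below 0.009 m and angle between the z axis of jaw3_mid and the z axis of insert_hole0, either way round below 0.2 rad) or (horizontal distance between jaw3_mid and insert_hole1 below 0.007 m and z of jaw3_mid in the frame of insert_hole1 below 0.009 m and angle between the z axis of jaw3_mid and the z axis of insert_hole1, either way round below 0.2 rad) or (horizontal distance between jaw3_mid and insert_hole2 below 0.007 m and z of jaw3_mid in the frame of insert_hole2 below 0.009 m and angle between the z axis of jaw3_mid and the z axis of insert_hole2, either way round below 0.2 rad) or (horizontal distance between jaw3_mid and insert_hole3 below 0.007 m and z of jaw3_mid in the frame of insert_hole3 below 0.009 m and angle between the z axis of jaw3_mid and the z axis of insert_hole3, either way round below 0.2 rad)) and ((horizontal distance between jaw4_mid and insert_hole0 below 0.007 m and z of jaw4_mid in the frame of insert_hole0 below 0.009 m and angle between the z axis of jaw4_mid and the z axis of insert_hole0, either way round below 0.2 rad) or (horizontal distance between jaw4_mid and insert_hole1 below 0.007 m and z of jaw4_mid in the frame of insert_hole1 below 0.009 m and angle between the z axis of jaw4_mid and the z axis of insert_hole1, either way round below 0.2 rad) or (horizontal distance between jaw4_mid and insert_hole2 below 0.007 m and z of jaw4_mid in the frame of insert_hole2 below 0.009 m and angle between the z axis of jaw4_mid and the z axis of insert_hole2, either way round below 0.2 rad) or (horizontal distance between jaw4_mid and insert_hole3 below 0.007 m and z of jaw4_mid in the frame of insert_hole3 below 0.009 m and angle between the z axis of jaw4_mid and the z axis of insert_hole3, either way round below 0.2 rad)) and value of joint each of short_left, short_right, long_near, long_far above 1.1 rad), for 0.2 s.
2. both short flaps are folded down while both long flaps are still open (value of joint each of short_left, short_right below 0.15 rad and value of joint each of long_near, long_far above 1.1 rad), for 0.2 s.
3. both long flaps are folded down over the short ones (value of joint each of long_near, long_far below 0.15 rad), for 0.2 s.
4. the roll of tape lies flat on top of the closed carton (all of step 3 and x of tape_mid in the frame of carton between -0.06 and 0.06 m and y of tape_mid in the frame of carton between -0.1 and 0.1 m and height (world z) of tape_mid between 0.11 and 0.13 m and angle between the z axis of tape_mid and the z axis of carton, either way round below 0.15 rad and value of joint each of short_left, short_right below 0.15 rad), for 0.2 s.
At the end, for the whole second after the job is handed in: Each jaw present stands in a slot, centre within 7 mm of the slot's and at most 9 mm above its mouth (home: 5), tilt under 0.2 rad; all flaps within 0.15 rad of flat; the tape lies flat (0.15 rad) on the closed carton, centre within 60 mm of the middle across it and 100 mm along it (all of step 4 and ((horizontal distance between jaw1_mid and insert_hole0 below 0.007 m and z of jaw1_mid in the frame of insert_hole0 below 0.009 m and angle between the z axis of jaw1_mid and the z axis of insert_hole0, either way round below 0.2 rad) or (horizontal distance between jaw1_mid and insert_hole1 below 0.007 m and z of jaw1_mid in the frame of insert_hole1 below 0.009 m and angle between the z axis of jaw1_mid and the z axis of insert_hole1, either way round below 0.2 rad) or (horizontal distance between jaw1_mid and insert_hole2 below 0.007 m and z of jaw1_mid in the frame of insert_hole2 below 0.009 m and angle between the z axis of jaw1_mid and the z axis of insert_hole2, either way round below 0.2 rad) or (horizontal distance between jaw1_mid and insert_hole3 below 0.007 m and z of jaw1_mid in the frame of insert_hole3 below 0.009 m and angle between the z axis of jaw1_mid and the z axis of insert_hole3, either way round below 0.2 rad)) and ((horizontal distance between jaw2_mid and insert_hole0 below 0.007 m and z of jaw2_mid in the frame of insert_hole0 below 0.009 m and angle between the z axis of jaw2_mid and the z axis of insert_hole0, either way round below 0.2 rad) or (horizontal distance between jaw2_mid and insert_hole1 below 0.007 m and z of jaw2_mid in the frame of insert_hole1 below 0.009 m and angle between the z axis of jaw2_mid and the z axis of insert_hole1, either way round below 0.2 rad) or (horizontal distance between jaw2_mid and insert_hole2 below 0.007 m and z of jaw2_mid in the frame of insert_hole2 below 0.009 m and angle between the z axis of jaw2_mid and the z axis of insert_hole2, either way round below 0.2 rad) or (horizontal distance between jaw2_mid and insert_hole3 below 0.007 m and z of jaw2_mid in the frame of insert_hole3 below 0.009 m and angle between the z axis of jaw2_mid and the z axis of insert_hole3, either way round below 0.2 rad)) and ((horizontal distance between jaw3_mid and insert_hole0 below 0.007 m and z of jaw3_mid in the frame of insert_hole0 below 0.009 m and angle between the z axis of jaw3_mid and the z axis of insert_hole0, either way round below 0.2 rad) or (horizontal distance between jaw3_mid and insert_hole1 below 0.007 m and z of jaw3_mid in the frame of insert_hole1 below 0.009 m and angle between the z axis of jaw3_mid and the z axis of insert_hole1, either way round below 0.2 rad) or (horizontal distance between jaw3_mid and insert_hole2 below 0.007 m and z of jaw3_mid in the frame of insert_hole2 below 0.009 m and angle between the z axis of jaw3_mid and the z axis of insert_hole2, either way round below 0.2 rad) or (horizontal distance between jaw3_mid and insert_hole3 below 0.007 m and z of jaw3_mid in the frame of insert_hole3 below 0.009 m and angle between the z axis of jaw3_mid and the z axis of insert_hole3, either way round below 0.2 rad)) and ((horizontal distance between jaw4_mid and insert_hole0 below 0.007 m and z of jaw4_mid in the frame of insert_hole0 below 0.009 m and angle between the z axis of jaw4_mid and the z axis of insert_hole0, either way round below 0.2 rad) or (horizontal distance between jaw4_mid and insert_hole1 below 0.007 m and z of jaw4_mid in the frame of insert_hole1 below 0.009 m and angle between the z axis of jaw4_mid and the z axis of insert_hole1, either way round below 0.2 rad) or (horizontal distance between jaw4_mid and insert_hole2 below 0.007 m and z of jaw4_mid in the frame of insert_hole2 below 0.009 m and angle between the z axis of jaw4_mid and the z axis of insert_hole2, either way round below 0.2 rad) or (horizontal distance between jaw4_mid and insert_hole3 below 0.007 m and z of jaw4_mid in the frame of insert_hole3 below 0.009 m and angle between the z axis of jaw4_mid and the z axis of insert_hole3, either way round below 0.2 rad))); the robot touches nothing.
It fails at once if the oil bottle is moved more than 25 mm (distance of oil from where it was at the start of the episode above 0.025 m).
It fails at once if the screwdriver is moved more than 25 mm (distance of driver from where it was at the start of the episode above 0.025 m).
It fails at once if the parts bin is moved more than 25 mm (distance of bin from where it was at the start of the episode above 0.025 m).
Of jaw1, jaw2, jaw3, jaw4 only 2 to 4 are there at a start; the rules pass over those that are not, and their reading is None.
At some moment in a run one of tape may be knocked a few centimetres aside while the robot is not near it.
It also fails if it takes over 210 s, if anything falls off the work surface, if the arm or the gripper's body presses on something with over 40 N, if the wrist force passes 120 N, or if a joint passes its speed limit or range.

## Working session

There is one attempt and no reset: what is moved stays moved. The work goes in short steps, Python scripts to look and compute and a tool call to move; the robot and the scene stay as the last step left them, time stands still between calls to the robot, and variables do not carry over. Pictures are saved under pics/ and viewed, at most 14 in all, crops included, and the job is handed in when it is done.

Besides the shell and the picture viewer there is one more tool, called after "Request:" by a JSON object that holds its "method" and its "body". servo_tool: Moves the arm, as the interface text tells. Scaled input: -1 to 1 covers 0.1 m each way for a shift and pi/2 rad each way for a turn. Its arguments: {"type":"object","properties":{"plan":{"type":"array","items":{"type":"array","items":{"type":"number"}}}},"required":["plan"]}

```bash
mkdir -p pics; ls; cat > h.py <<'E'
import numpy as np, cv2
from bench import robot
def cam(n):
    p=robot.camera_params(n); return np.array(p["camera_matrix"]),np.array(p["rvec"],float).reshape(3),np.array(p["tvec"],float).reshape(3)
def ray(n,px,z):
    K,r,t=cam(n); R=cv2.Rodrigues(r)[0]; d=R.T@np.linalg.inv(K)@np.array([px[0],px[1],1.]); c=-R.T@t
    return c+d*(z-c[2])/d[2]
def proj(n,P):
    K,r,t=cam(n); return cv2.projectPoints(np.array(P,float).reshape(-1,1,3),r,t,K,None)[0].reshape(-1,2)
def snap(n,f=None,crop=None,scale=1):
    im=robot.snapshot(n)
    if f:
        o=im if crop is None else im[crop[1]:crop[3],crop[0]:crop[2]]
        cv2.imwrite("pics/"+f,cv2.resize(o[:,:,::-1],None,fx=scale,fy=scale,interpolation=cv2.INTER_CUBIC))
    return im
E
python3 - <<'E'
from h import *
a=snap("top","top0.png",scale=1.5); b=snap("scene","scene0.png",scale=1.5)
o=robot.get_obs(); print(o["time"],o["tool_pos"],o["ee_rot"],o["width"])
for c in("top","scene"):
    K,r,t=cam(c);print(c,K.round(1).tolist(),(-cv2.Rodrigues(r)[0].T@t).round(3))
for th in["jaw1_mid","carton","tape_mid","insert_hole0","oil","driver","bin"]:
    for d in robot.find_in(th,"top"): print(th,np.round(d["extent"],1),round(d["conf"],2))
E
```

```text
pics
0.1 [ 0.15709456 -0.52663932  0.2214582 ] [-3.13969938e+00 -2.08097252e-04  2.89814332e-01] 0.09368472170647393
top [[406.8, 0.0, 244.6], [0.0, 406.8, 188.7], [0.0, 0.0, 1.0]] [0.481 0.042 1.162]
scene [[409.1, 0.0, 259.2], [0.0, 409.1, 192.9], [0.0, 0.0, 1.0]] [ 1.455 -0.442  0.877]
jaw1_mid [355.2 240.6  18.1  10. ] 0.55
carton [199.8 208.1 138.4  98.5] 0.59
tape_mid [111.2 225.6  29.7  20.8] 0.55
insert_hole0 [205.2 208.7  99.4  64.4] 0.71
oil [330.6 125.4  26.9  27.2] 0.93
driver [243.6 270.5  11.8  59.4] 0.59
bin [371.9 144.   42.6  47.8] 0.85
bin [242.  271.3  10.   59.6] 0.66
```

View pics/top0.png

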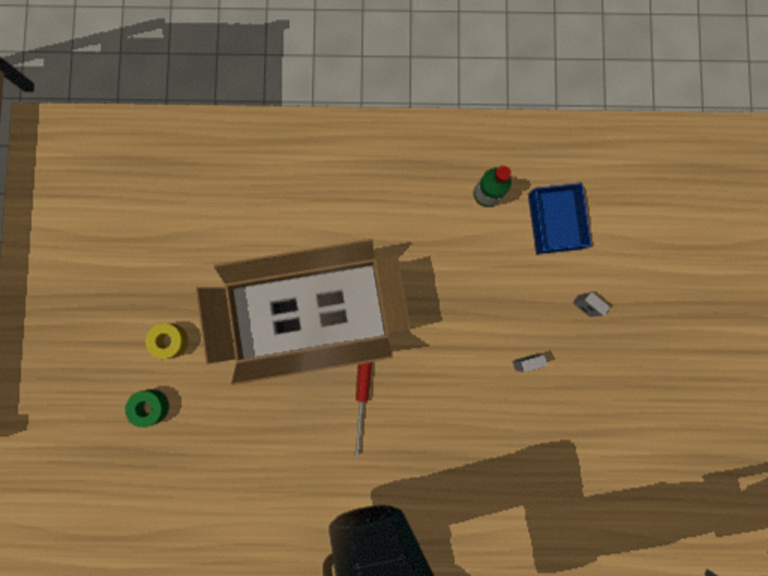

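View pics/scene0.png

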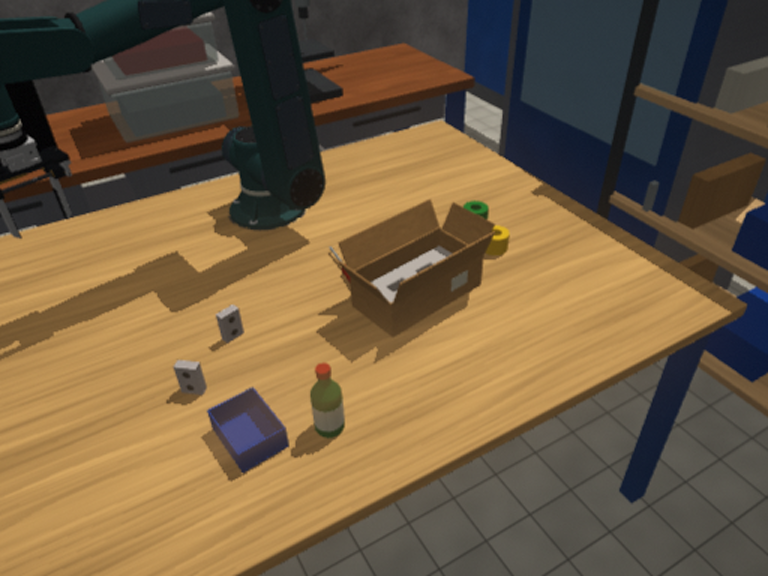

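Two jaws show, with tops at about (359,240) and (397,202) in top-image pixels. For the tape there are two candidates: a yellow ring at (110,227) and a green ring at (97,272). Yellow is the one described. I'll check it in a close crop and measure the jaws and slots.

```bash
cat > m.py <<'E'
from h import *
def comps(mask,amin=30):
    n,l,s,c=cv2.connectedComponentsWithStats(mask.astype(np.uint8)); return [(i,s[i],c[i],l==i) for i in range(1,n) if s[i][4]>=amin]
def rect(maskc,z,n="top"):
    ys,xs=np.nonzero(maskc); w=np.array([ray(n,(x,y),z)[:2] for x,y in zip(xs,ys)])
    c,s,a=cv2.minAreaRect((w*1000).astype(np.float32)); 
    return np.round(w.mean(0),4),np.round(c,1),np.round(s,1),round(a,1)
E
python3 - <<'E'
from m import *
im=snap("top"); hsv=cv2.cvtColor(im,cv2.COLOR_RGB2HSV)
h,s,v=[hsv[:,:,i].astype(int) for i in range(3)]
for (cx,cy) in((357,240),(397,202)):
    sub=np.zeros(s.shape,bool); sub[cy-18:cy+18,cx-20:cx+20]=1
    for th in (130,150,170):
        for i,st,c,m in comps(sub&(s<60)&(v>th)): print("jaw",th,st.tolist(),*rect(m,0.07))
sub=np.zeros(s.shape,bool); sub[180:240,155:260]=1
for i,st,c,m in comps(sub&(v<110)&(h>=0)): print("dark",st.tolist(),c.round(1),*rect(m,0.043))
wh=sub&(s<50)&(v>120)
for i,st,c,m in comps(wh,500): print("white",st.tolist(),*rect(m,0.043))
for i,st,c,m in comps((h>22)&(h<35)&(s>150)&(v>90),50):
    print("yel",st.tolist(),c.round(1),ray("top",c,0.048).round(4))
A=cv2.resize(im[150:260,130:270],None,fx=4,fy=4,interpolation=cv2.INTER_NEAREST)
B=cv2.resize(im[185:260,340:415],None,fx=3,fy=3,interpolation=cv2.INTER_NEAREST)
C=cv2.resize(im[210:290,80:140],None,fx=2,fy=2,interpolation=cv2.INTER_NEAREST)
o=np.zeros((440,790,3),np.uint8); o[:440,:560]=A; o[:225,560:785]=B; o[230:390,560:680]=C
cv2.imwrite("pics/c1.png",o[:,:,::-1])
E
```

```text
jaw 130 [348, 238, 17, 10, 105] [ 0.4507 -0.2551] [ 450.8 -255.4] [17.8 42.1] 14.7
jaw 130 [391, 196, 15, 14, 89] [ 0.5595 -0.3695] [ 559.3 -370.1] [39.6 16.7] 49.3
dark [155, 180, 105, 60, 1987] [202.6 213.1] [0.5239 0.1578] [534.2 146.6] [162.3 288.1] 0.8
dark [211, 193, 19, 12, 159] [219.7 198.8] [0.5637 0.1116] [563.6 111.6] [24.5 49. ] 11.2
dark [180, 199, 19, 11, 164] [188.7 203.9] [0.5484 0.1965] [548.6 196.5] [25.  49.3] 10.3
dark [213, 206, 19, 12, 162] [221.7 211.6] [0.5283 0.1053] [528.4 105.3] [24.9 49.2] 10.5
dark [182, 211, 19, 12, 164] [190.8 216.8] [0.5129 0.1899] [513.  189.8] [24.8 49.6] 10.3Traceback (most recent call last):
  File "<stdin>", line 11, in <module>
  File "m.py", line 5, in rect
    ys,xs=np.nonzero(maskc); w=np.array([ray(n,(x,y),z)[:2] for x,y in zip(xs,ys)])
                                         ~~~^^^^^^^^^^^
  File "h.py", line 6, in ray
    K,r,t=cam(n); R=cv2.Rodrigues(r)[0]; d=R.T@np.linalg.inv(K)@np.array([px[0],px[1],1.]); c=-R.T@t
          ~~~^^^
  File "h.py", line 4, in cam
    p=robot.camera_params(n); return np.array(p["camera_matrix"]),np.array(p["rvec"],float).reshape(3),np.array(p["tvec"],float).reshape(3)
ValueError: time passes only in moves, steps and waits
```

```bash
sed -i 's/^def cam(n):/from functools import lru_cache\n@lru_cache\ndef cam(n):/' h.py
cat > plan.py <<'E'
from h import *
from scipy.spatial.transform import Rotation as Ro
def plan(legs,verbose=True):
    """legs: (x,y,z,yaw_deg). prints calls (tool-frame units) from the measured pose"""
    o=robot.get_obs(); p=np.array(o["tool_pos"]); R=Ro.from_euler("xyz",o["ee_rot"])
    print("t",round(o["time"],2),"at",p.round(4),np.degrees(o["ee_rot"]).round(2),"w",round(o["width"],4))
    for x,y,z,yaw in legs:
        T=Ro.from_euler("xyz",[np.pi,0,np.radians(yaw)]); g=np.array([x,y,z])
        rv=(R.inv()*T).as_rotvec(); d=R.inv().apply(g-p)
        n=max(1,int(np.ceil(max(np.abs(d).max()/.0999,np.linalg.norm(rv)/np.radians(84)))))
        for k in range(n):
            dd=R.inv().apply((g-p)/(n-k)); r=(R.inv()*T).as_rotvec()/(n-k)
            rows=int(np.ceil(max(np.linalg.norm(dd)/.0417,np.degrees(np.linalg.norm(r))/7.16)-.01))+1
            print((np.round(dd/.1,3)+0).tolist()+(np.round(r/(np.pi/2),3)+0).tolist(),"rows",rows)
            p=p+R.apply(dd); R=R*Ro.from_rotvec(r)
        print("--")
E
python3 - <<'E'
from m import *
im=snap("top"); hsv=cv2.cvtColor(im,cv2.COLOR_RGB2HSV)
h,s,v=[hsv[:,:,i].astype(int) for i in range(3)]
for i,st,c,m in comps((h>22)&(h<35)&(s>150)&(v>90),50):
    print("yel",st.tolist(),c.round(1),ray("top",c,0.048).round(4))
print(proj("top",[[.157,-.527,.2]]), "corner world",[ray("top",q,0).round(2)[:2] for q in((0,0),(511,383))])
A=cv2.resize(im[150:260,130:270],None,fx=4,fy=4,interpolation=cv2.INTER_NEAREST)
B=cv2.resize(im[185:260,340:415],None,fx=3,fy=3,interpolation=cv2.INTER_NEAREST)
C=cv2.resize(im[210:290,80:140],None,fx=2,fy=2,interpolation=cv2.INTER_NEAREST)
o=np.zeros((440,790,3),np.uint8); o[:440,:560]=A; o[:225,560:785]=B; o[230:390,560:680]=C
cv2.imwrite("pics/c1.png",o[:,:,::-1])
from plan import plan
plan([(.451,-.255,.2,104.7)])
E
```

```text
yel [97, 215, 24, 24, 383] [108.5 226.9] [0.4821 0.4127 0.048 ]
[[492.71297716 376.07030679]] corner world [array([1.16, 0.79]), array([ 0.07, -0.69])]
t 0.55 at [ 0.1572 -0.5271  0.2225] [179.99  -0.    16.6 ] w 0.094
[0.898, -0.442, 0.056, 0.0, 0.0, -0.245] rows 5
[0.998, -0.073, 0.056, 0.0, 0.0, -0.245] rows 5
[0.953, 0.307, 0.056, 0.0, 0.0, -0.245] rows 5
[0.768, 0.642, 0.056, 0.0, 0.0, -0.245] rows 5
--
```

View pics/c1.png

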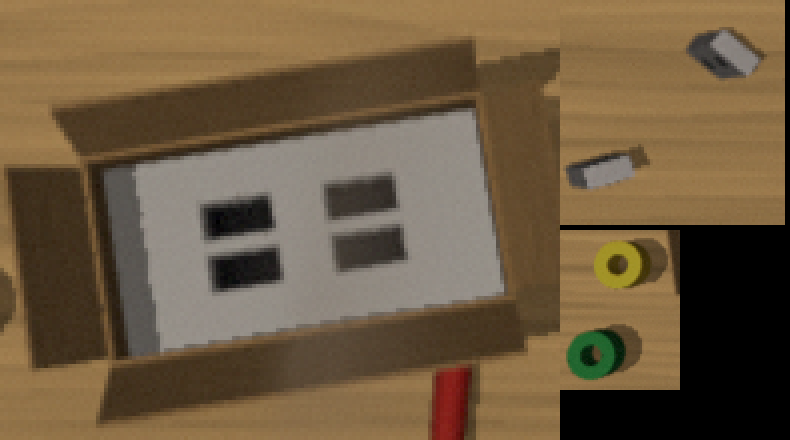

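The crop shows four slots, with the yellow ring (top pixel 108.5, 226.9) and the green look-alike below it. The yellow one is my choice. Moving to jaw A.

Request:
{"method": "servo_tool", "body": {"plan": [[0.898,-0.442,0.056,0,0,-0.245,60],[0.898,-0.442,0.056,0,0,-0.245,60],[0.898,-0.442,0.056,0,0,-0.245,60],[0.898,-0.442,0.056,0,0,-0.245,60],[0.898,-0.442,0.056,0,0,-0.245,60]]}}

```text
time: 0.97
tool_pos: [0.231, -0.4588, 0.2172]
ee_rot: [3.141, 0.001, 0.675]
wrist_force: [-0.2, 0.7, 0.3]
width: 0.0637
finger_force: 0.0
```

Request:
{"method": "servo_tool", "body": {"plan": [[0.998,-0.073,0.056,0,0,-0.245,60],[0.998,-0.073,0.056,0,0,-0.245,60],[0.998,-0.073,0.056,0,0,-0.245,60],[0.998,-0.073,0.056,0,0,-0.245,60],[0.998,-0.073,0.056,0,0,-0.245,60]]}}

```text
time: 1.38
tool_pos: [0.3036, -0.3918, 0.2114]
ee_rot: [-3.142, 0.001, 1.056]
wrist_force: [-0.3, -0.5, -0.6]
width: 0.06
finger_force: 0.0
```

Request:
{"method": "servo_tool", "body": {"plan": [[0.953,0.307,0.056,0,0,-0.245,60],[0.953,0.307,0.056,0,0,-0.245,60],[0.953,0.307,0.056,0,0,-0.245,60],[0.953,0.307,0.056,0,0,-0.245,60],[0.953,0.307,0.056,0,0,-0.245,60]]}}

```text
time: 1.8
tool_pos: [0.3767, -0.3243, 0.2057]
ee_rot: [-3.141, 0.001, 1.44]
wrist_force: [0.1, -0.1, 0.4]
width: 0.06
finger_force: 0.0
```

Request:
{"method": "servo_tool", "body": {"plan": [[0.768,0.642,0.056,0,0,-0.245,60],[0.768,0.642,0.056,0,0,-0.245,60],[0.768,0.642,0.056,0,0,-0.245,60],[0.768,0.642,0.056,0,0,-0.245,60],[0.768,0.642,0.056,0,0,-0.245,60],[0.768,0.642,0.056,0,0,-0.245,60]]}}

```text
time: 2.3
tool_pos: [0.4496, -0.2569, 0.2002]
ee_rot: [-3.141, 0.001, 1.823]
wrist_force: [0.2, 0.2, -0.2]
width: 0.0601
finger_force: 0.0
```

```bash
python3 - <<'E'
from plan import *
plan([(.451,-.2553,.055,104.7)])
im=snap("top","t2.png",scale=1)
im2=snap("scene")
cv2.imwrite("pics/both.png",np.vstack([im[200:],im2[:,:]])[:,:,::-1])
for c in("top","scene"):
  for d in robot.find_in("jaw1_mid",c): print(c,np.round(d["extent"],1),round(d["conf"],2))
E
```

```text
t 2.3 at [ 0.4496 -0.2569  0.2002] [-1.7994e+02  6.0000e-02  1.0444e+02] w 0.0601
[0.007, 0.009, 0.726, 0.0, 0.0, -0.001] rows 3
[0.006, 0.009, 0.726, 0.0, 0.0, -0.001] rows 3
--
top [353.7 242.8  20.6   6.9] 0.77
top [111.8 227.2  32.1  21.1] 0.31
scene [154.3 218.4  17.5  29.6] 0.73
```

View pics/both.png

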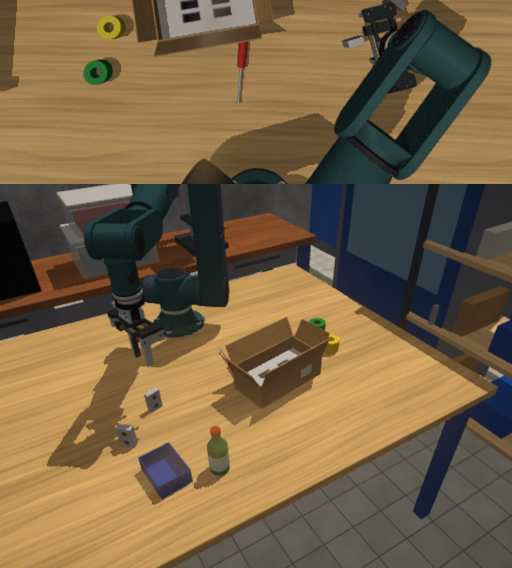

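No third jaw shows in either view. The scene picture has the jaws at (153,400) and (127,435), with the open fingers above the nearer one. I'll descend and square jaw A across its 20 mm thickness.

Request:
{"method": "servo_tool", "body": {"plan": [[0.007,0.009,0.726,0,0,-0.001,60],[0.007,0.009,0.726,0,0,-0.001,60],[0.007,0.009,0.726,0,0,-0.001,60]]}}

```text
time: 2.75
tool_pos: [0.4472, -0.2519, 0.1205]
ee_rot: [-3.133, -0.01, 1.829]
wrist_force: [-0.8, 1.3, -0.9]
width: 0.0599
finger_force: 0.0
```

Request:
{"method": "servo_tool", "body": {"plan": [[0.006,0.009,0.726,0,0,-0.001,60],[0.006,0.009,0.726,0,0,-0.001,60],[0.006,0.009,0.726,0,0,-0.001,60],[0.006,0.009,0.726,0,0,-0.001,60],[0.006,0.009,0.726,0,0,-0.001,25],[0.006,0.009,0.726,0,0,-0.001,22],[0.006,0.009,0.726,0,0,-0.001,16],[0.006,0.009,0.726,0,0,-0.001,16],[0.006,0.009,0.726,0,0,-0.001,16],[0.006,0.009,0.726,0,0,-0.001,16]]}}

```text
time: 3.58
tool_pos: [0.4525, -0.2533, 0.0556]
ee_rot: [3.141, 0.001, 1.832]
wrist_force: [0.2, 0.8, -0.5]
width: 0.0236
finger_force: 0.0
```

```bash
python3 - <<'E'
from plan import *
o=robot.get_obs();print(o["finger_force"],o["wrist_force"])
p=o["tool_pos"]
plan([(p[0],p[1],.055,104.7),(p[0],p[1],.110,104.7),(p[0],p[1],.110,14.7),(p[0],p[1],.055,14.7)])
E
```

```text
0.0 [ 0.1872188   0.8371338  -0.48329666]
t 3.58 at [ 0.4525 -0.2533  0.0556] [1.7996e+02 6.0000e-02 1.0498e+02] w 0.0236
[0.0, 0.0, 0.006, 0.0, 0.001, 0.003] rows 2
--
[0.0, 0.0, -0.55, 0.0, 0.0, 0.0] rows 3
--
[0.0, 0.0, 0.0, 0.0, 0.0, 0.5] rows 8
[0.0, 0.0, 0.0, 0.0, 0.0, 0.5] rows 8
--
[0.0, 0.0, 0.55, 0.0, 0.0, 0.0] rows 3
--
```

Request:
{"method": "servo_tool", "body": {"plan": [[0,0,0,0,0,0,16],[0,0,0,0,0,0,16],[0,0,0,0,0,0,16],[0,0,0,0,0,0,16]]}}

```text
time: 3.92
tool_pos: [0.4523, -0.2533, 0.0553]
ee_rot: [3.141, 0.001, 1.832]
wrist_force: [-0.9, 0.4, 3.0]
width: 0.0202
finger_force: 30.0
```

```bash
python3 - <<'E'
from plan import *
o=robot.get_obs();print(o["finger_force"],o["wrist_force"])
plan([])
E
```

```text
29.984252750873566 [-0.904169    0.37893594  2.96232715]
t 3.92 at [ 0.4523 -0.2533  0.0553] [1.7998e+02 3.0000e-02 1.0498e+02] w 0.0202
```

Request:
{"method": "servo_tool", "body": {"plan": [[0,0,0,0,0,0,40],[0,0,0,0,0,0,70],[0,0,0,0,0,0,70],[0,0,0,0,0,0,70],[0,0,-0.55,0,0,0,70],[0,0,-0.55,0,0,0,70],[0,0,-0.55,0,0,0,70]]}}

```text
time: 4.5
tool_pos: [0.4544, -0.2547, 0.1141]
ee_rot: [3.136, 0.006, 1.832]
wrist_force: [0.4, -0.3, 0.4]
width: 0.0631
finger_force: 0.0
```

Request:
{"method": "servo_tool", "body": {"plan": [[0,0,0,0,0,0.5,70],[0,0,0,0,0,0.5,70],[0,0,0,0,0,0.5,70],[0,0,0,0,0,0.5,70],[0,0,0,0,0,0.5,70],[0,0,0,0,0,0.5,70],[0,0,0,0,0,0.5,70]]}}

```text
time: 5.08
tool_pos: [0.4515, -0.2527, 0.1082]
ee_rot: [-3.139, -0.0, 1.042]
wrist_force: [-0.8, -0.2, 0.8]
width: 0.0703
finger_force: 0.0
```

Request:
{"method": "servo_tool", "body": {"plan": [[0,0,0,0,0,0.5,70],[0,0,0,0,0,0.5,70],[0,0,0,0,0,0.5,70],[0,0,0,0,0,0.5,70],[0,0,0,0,0,0.5,70],[0,0,0,0,0,0.5,70],[0,0,0,0,0,0.5,70],[0,0,0,0,0,0.5,70],[0,0,0,0,0,0.5,70]]}}

```text
time: 5.83
tool_pos: [0.4516, -0.2528, 0.1086]
ee_rot: [-3.14, 0.001, 0.263]
wrist_force: [0.2, -1.0, 0.3]
width: 0.0699
finger_force: 0.0
```

```bash
python3 - <<'E'
from plan import *
plan([(.4523,-.2533,.055,15)])
E
```

```text
t 5.83 at [ 0.4516 -0.2528  0.1086] [-1.7991e+02  8.0000e-02  1.5050e+01] w 0.0699
[0.006, 0.008, 0.536, -0.001, 0.001, 0.001] rows 3
--
```

Request:
{"method": "servo_tool", "body": {"plan": [[0.006,0.006,0.3,0,0,0,70],[0.006,0.006,0.536,0,0,0,70],[0.006,0.006,0.536,0,0,0,70],[0.006,0.006,0.536,0,0,0,70],[0.006,0.006,0.536,0,0,0,70],[0.006,0.006,0.536,0,0,0,70]]}}

```text
time: 6.33
tool_pos: [0.4539, -0.2543, 0.0581]
ee_rot: [3.139, -0.002, 0.262]
wrist_force: [0.8, 0.2, -0.3]
width: 0.0698
finger_force: 0.0
```

Request:
{"method": "servo_tool", "body": {"plan": [[0,0,0,0,0,0,46],[0,0,0,0,0,0,38],[0,0,0,0,0,0,38],[0,0,0,0,0,0,38],[0,0,0,0,0,0,38],[0,0,0,0,0,0,38],[0,0,0,0,0,0,38]]}}

```text
time: 6.92
tool_pos: [0.4533, -0.2541, 0.0569]
ee_rot: [3.14, -0.001, 0.261]
wrist_force: [0.3, -1.3, 2.4]
width: 0.044
finger_force: 30.0
```

```bash
python3 - <<'E'
from plan import *
o=robot.get_obs();print(o["finger_force"],o["wrist_force"])
p=o["tool_pos"]
# slot farthest/left-far: choose hole (.5284,.1053)
plan([(p[0],p[1],.20,15),(.5284,.1053,.20,10.3)])
E
```

```text
30.000420212745667 [ 0.31654024 -1.34591095  2.36720273]
t 6.92 at [ 0.4533 -0.2541  0.0569] [ 1.7991e+02 -4.0000e-02  1.4980e+01] w 0.044
[0.001, 0.001, -0.715, 0.001, 0.0, 0.0] rows 3
[0.0, 0.001, -0.715, 0.001, 0.0, 0.0] rows 3
--
[0.414, -0.819, 0.0, 0.0, 0.0, 0.013] rows 4
[0.397, -0.828, 0.0, 0.0, 0.0, 0.013] rows 4
[0.38, -0.836, 0.0, 0.0, 0.0, 0.013] rows 4
[0.363, -0.843, 0.0, 0.0, 0.0, 0.013] rows 4
--
```

Request:
{"method": "servo_tool", "body": {"plan": [[0,0,-0.92,0,0,0,38],[0,0,-0.92,0,0,0,38],[0,0,-0.92,0,0,0,38],[0,0,-0.92,0,0,0,38]]}}

```text
time: 7.25
tool_pos: [0.4548, -0.2547, 0.1522]
ee_rot: [3.136, -0.005, 0.262]
wrist_force: [0.3, 0.2, -1.5]
width: 0.0438
finger_force: 30.0
```

Request:
{"method": "servo_tool", "body": {"plan": [[0,0,-0.92,0,0,0,38],[0,0,-0.92,0,0,0,38],[0,0,-0.92,0,0,0,38],[0,0,-0.92,0,0,0,38]]}}

```text
time: 7.58
tool_pos: [0.4539, -0.2541, 0.2422]
ee_rot: [3.138, -0.003, 0.262]
wrist_force: [0.6, -0.4, -2.0]
width: 0.0438
finger_force: 30.0
```

Request:
{"method": "servo_tool", "body": {"plan": [[0.414,-0.819,0,0,0,0.013,38],[0.414,-0.819,0,0,0,0.013,38],[0.414,-0.819,0,0,0,0.013,38],[0.414,-0.819,0,0,0,0.013,38]]}}

```text
time: 7.92
tool_pos: [0.471, -0.1609, 0.2366]
ee_rot: [-3.137, 0.004, 0.245]
wrist_force: [-0.4, 0.2, -1.4]
width: 0.0436
finger_force: 30.0
```

Request:
{"method": "servo_tool", "body": {"plan": [[0.397,-0.828,0,0,0,0.013,38],[0.397,-0.828,0,0,0,0.013,38],[0.397,-0.828,0,0,0,0.013,38],[0.397,-0.828,0,0,0,0.013,38]]}}

```text
time: 8.25
tool_pos: [0.4901, -0.0727, 0.238]
ee_rot: [-3.14, 0.003, 0.224]
wrist_force: [-0.7, -0.4, -1.3]
width: 0.0436
finger_force: 30.0
```

Request:
{"method": "servo_tool", "body": {"plan": [[0.38,-0.836,0,0,0,0.013,38],[0.38,-0.836,0,0,0,0.013,38],[0.38,-0.836,0,0,0,0.013,38],[0.38,-0.836,0,0,0,0.013,38]]}}

```text
time: 8.58
tool_pos: [0.5093, 0.0161, 0.2388]
ee_rot: [3.141, 0.003, 0.202]
wrist_force: [-0.8, -1.1, -1.1]
width: 0.0437
finger_force: 30.0
```

Request:
{"method": "servo_tool", "body": {"plan": [[0.363,-0.843,0,0,0,0.013,38],[0.363,-0.843,0,0,0,0.013,38],[0.363,-0.843,0,0,0,0.013,38],[0.363,-0.843,0,0,0,0.013,38],[0.363,-0.843,0,0,0,0.013,38],[0.363,-0.843,0,0,0,0.013,38],[0.363,-0.843,0,0,0,0.013,38],[0.363,-0.843,0,0,0,0.013,38]]}}

```text
time: 9.25
tool_pos: [0.5281, 0.1042, 0.2404]
ee_rot: [3.141, -0.0, 0.177]
wrist_force: [0.7, 0.3, -0.9]
width: 0.0438
finger_force: 30.0
```

```bash
python3 - <<'E'
from plan import *
for k in range(3):
    im=snap("top"); o=robot.get_obs(); print(np.round(o["tool_pos"],4),np.degrees(o["ee_rot"]).round(2))
# tool x offset: jaw -0.75 mm from TCP -> TCP = hole + .75mm*x
e=np.array([np.cos(np.radians(10.3)),np.sin(np.radians(10.3))])
t=np.array([.5284,.1053])+.00075*e; print(t)
plan([(t[0],t[1],.115,10.3)])
E
```

```text
[0.5281 0.1045 0.2404] [ 1.7997e+02 -1.0000e-02  1.0190e+01]
[0.5281 0.1048 0.2404] [ 1.7998e+02 -1.0000e-02  1.0210e+01]
[0.5281 0.105  0.2404] [ 1.7998e+02 -2.0000e-02  1.0240e+01]
[0.52913791 0.1054341 ]
t 9.4 at [0.5281 0.105  0.2404] [ 1.7998e+02 -2.0000e-02  1.0240e+01] w 0.0441
[0.005, -0.001, 0.627, 0.0, 0.0, 0.0] rows 3
[0.006, -0.001, 0.627, 0.0, 0.0, 0.0] rows 3
--
```

Request:
{"method": "servo_tool", "body": {"plan": [[0.023,-0.007,0.677,0,0,0,38],[0.023,-0.007,0.677,0,0,0,38],[0.023,-0.007,0.677,0,0,0,38]]}}

```text
time: 9.65
tool_pos: [0.5264, 0.1064, 0.1658]
ee_rot: [-3.141, 0.013, 0.18]
wrist_force: [-1.6, 0.3, -2.1]
width: 0.0437
finger_force: 30.0
```

Request:
{"method": "servo_tool", "body": {"plan": [[0,0,0.3,0,0,0,38],[0,0,0.5,0,0,0,38],[0,0,0.62,0,0,0,38],[0,0,0.65,0,0,0,38],[0,0,0.65,0,0,0,38],[0,0,0.65,0,0,0,38],[0,0,0.65,0,0,0,38],[0,0,0.65,0,0,0,38]]}}

```text
time: 10.32
tool_pos: [0.5313, 0.1071, 0.1094]
ee_rot: [3.141, -0.003, 0.18]
wrist_force: [0.2, -0.1, -1.3]
width: 0.0438
finger_force: 30.0
```

Request:
{"method": "servo_tool", "body": {"plan": [[0,0,0.02,0,0,0,38],[0,0,0.04,0,0,0,38],[0,0,0.06,0,0,0,38],[0,0,0.08,0,0,0,38],[0,0,0.1,0,0,0,38],[0,0,0.12,0,0,0,38],[0,0,0.12,0,0,0,38]]}}

```text
time: 10.9
tool_pos: [0.5309, 0.107, 0.0995]
ee_rot: [3.141, -0.003, 0.18]
wrist_force: [-4.6, -1.7, 15.0]
width: 0.0438
finger_force: 30.0
```

```bash
python3 - <<'E'
from plan import *
o=robot.get_obs();print(o["finger_force"],o["wrist_force"],o["wrist_torque"])
plan([(.5302,.1061,.070,10.3)])
E
```

```text
30.011511147022247 [-4.6412959  -1.66945411 14.99154326] [-0.04128316  1.23262234  0.13608661]
t 10.9 at [0.5309 0.107  0.0995] [ 1.7998e+02 -1.5000e-01  1.0320e+01] w 0.0438
[-0.009, 0.008, 0.295, 0.0, -0.002, 0.0] rows 2
--
```

Request:
{"method": "servo_tool", "body": {"plan": [[0,0,-0.04,0,0,0,38],[-0.02,0.012,-0.04,0,0,0,38],[-0.02,0.012,-0.04,0,0,0,38],[-0.02,0.012,-0.04,0,0,0,38],[-0.02,0.012,-0.02,0,0,0,38],[-0.02,0.012,0,0,0,0,38],[-0.02,0.012,0.02,0,0,0,38],[-0.02,0.012,0.04,0,0,0,38],[-0.02,0.012,0.04,0,0,0,38]]}}

```text
time: 11.65
tool_pos: [0.5291, 0.1049, 0.0907]
ee_rot: [3.14, -0.001, 0.18]
wrist_force: [2.8, -1.8, -2.3]
width: 0.0439
finger_force: 30.0
```

```bash
python3 - <<'E'
from plan import *
o=robot.get_obs();print(o["finger_force"],o["wrist_force"],o["wrist_torque"])
plan([(.529,.1055,.070,10.3)])
E
```

```text
29.998259246349335 [ 2.80008025 -1.76107887 -2.30168284] [-0.41790324 -0.87998212  0.0284676 ]
t 11.65 at [0.5291 0.1049 0.0907] [ 1.7994e+02 -5.0000e-02  1.0290e+01] w 0.0439
[0.0, -0.006, 0.207, 0.001, -0.001, 0.0] rows 2
--
```

It is in the slot, at z 0.0907. Pushing it home slowly.

Request:
{"method": "servo_tool", "body": {"plan": [[0.003,0,0.04,0,0,0,38],[0.003,0,0.08,0,0,0,38],[0.003,0,0.12,0,0,0,38],[0.003,0,0.16,0,0,0,38],[0.003,0,0.18,0,0,0,38],[0.003,0,0.2,0,0,0,38],[0.003,0,0.22,0,0,0,38],[0.003,0,0.22,0,0,0,38]]}}

```text
time: 12.32
tool_pos: [0.5291, 0.105, 0.0698]
ee_rot: [3.14, -0.001, 0.18]
wrist_force: [2.1, -5.1, 2.6]
width: 0.0438
finger_force: 30.0
```

```bash
python3 - <<'E'
from plan import *
o=robot.get_obs();print(o["finger_force"],o["wrist_force"],o["wrist_torque"])
plan([])
E
```

```text
29.999586939811707 [ 2.06176799 -5.08018825  2.60044105] [-0.95944874 -0.57004437 -0.06187973]
t 12.32 at [0.5291 0.105  0.0698] [ 1.7993e+02 -4.0000e-02  1.0290e+01] w 0.0438
```

Request:
{"method": "servo_tool", "body": {"plan": [[0,0,0,0,0,0,62],[0,0,0,0,0,0,62],[0,0,0,0,0,0,62],[0,0,0,0,0,0,62],[0,0,-0.2,0,0,0,62],[0,0,-0.5,0,0,0,62],[0,0,-0.9,0,0,0,62],[0,0,-0.9,0,0,0,62],[0,0,-0.9,0,0,0,62]]}}

```text
time: 13.07
tool_pos: [0.5303, 0.1061, 0.1627]
ee_rot: [-3.141, -0.006, 0.18]
wrist_force: [0.8, 0.2, -0.7]
width: 0.0623
finger_force: 0.0
```

```bash
python3 - <<'E'
from plan import *
plan([(.529,.105,.215,10.3),(.5605,-.3692,.20,49.3),(.5605,-.3692,.055,49.3)])
E
```

```text
t 13.07 at [0.5303 0.1061 0.1627] [-179.99   -0.35   10.33] w 0.0623
[-0.011, 0.009, -0.523, 0.0, -0.004, 0.0] rows 3
--
[-0.108, 0.944, 0.03, 0.0, 0.0, -0.087] rows 4
[-0.235, 0.921, 0.03, 0.0, 0.0, -0.087] rows 4
[-0.358, 0.881, 0.03, 0.0, 0.0, -0.087] rows 4
[-0.474, 0.824, 0.03, 0.0, 0.0, -0.087] rows 4
[-0.581, 0.752, 0.03, 0.0, 0.0, -0.087] rows 4
--
[0.0, 0.0, 0.725, 0.0, 0.0, 0.0] rows 3
[0.0, 0.0, 0.725, 0.0, 0.0, 0.0] rows 3
--
```

Request:
{"method": "servo_tool", "body": {"plan": [[0,0,-0.523,0,0,0,62],[0,0,-0.523,0,0,0,62],[0,0,-0.523,0,0,0,62]]}}

```text
time: 13.32
tool_pos: [0.5305, 0.1059, 0.2148]
ee_rot: [3.141, -0.007, 0.18]
wrist_force: [0.5, 0.1, 0.1]
width: 0.062
finger_force: 0.0
```

Request:
{"method": "servo_tool", "body": {"plan": [[-0.108,0.944,0.03,0,0,-0.087,62],[-0.108,0.944,0.03,0,0,-0.087,62],[-0.108,0.944,0.03,0,0,-0.087,62],[-0.108,0.944,0.03,0,0,-0.087,62]]}}

```text
time: 13.65
tool_pos: [0.5348, 0.0076, 0.2067]
ee_rot: [3.141, 0.003, 0.312]
wrist_force: [1.1, 0.4, -0.4]
width: 0.0622
finger_force: 0.0
```

Request:
{"method": "servo_tool", "body": {"plan": [[-0.235,0.921,0.03,0,0,-0.087,62],[-0.235,0.921,0.03,0,0,-0.087,62],[-0.235,0.921,0.03,0,0,-0.087,62],[-0.235,0.921,0.03,0,0,-0.087,62]]}}

```text
time: 13.98
tool_pos: [0.5413, -0.0864, 0.204]
ee_rot: [-3.141, 0.002, 0.449]
wrist_force: [-0.4, 1.0, -0.3]
width: 0.0622
finger_force: 0.0
```

Request:
{"method": "servo_tool", "body": {"plan": [[-0.358,0.881,0.03,0,0,-0.087,62],[-0.358,0.881,0.03,0,0,-0.087,62],[-0.358,0.881,0.03,0,0,-0.087,62],[-0.358,0.881,0.03,0,0,-0.087,62]]}}

```text
time: 14.32
tool_pos: [0.5478, -0.1804, 0.2013]
ee_rot: [-3.14, 0.001, 0.586]
wrist_force: [0.9, -0.3, 0.1]
width: 0.0617
finger_force: 0.0
```

Request:
{"method": "servo_tool", "body": {"plan": [[-0.474,0.824,0.03,0,0,-0.087,62],[-0.474,0.824,0.03,0,0,-0.087,62],[-0.474,0.824,0.03,0,0,-0.087,62],[-0.474,0.824,0.03,0,0,-0.087,62]]}}

```text
time: 14.65
tool_pos: [0.5543, -0.2744, 0.1985]
ee_rot: [-3.14, -0.0, 0.724]
wrist_force: [-1.2, 0.1, -0.0]
width: 0.0619
finger_force: 0.0
```

Request:
{"method": "servo_tool", "body": {"plan": [[-0.581,0.752,0.03,0,0,-0.087,62],[-0.581,0.752,0.03,0,0,-0.087,62],[-0.581,0.752,0.03,0,0,-0.087,62],[-0.581,0.752,0.03,0,0,-0.087,62],[-0.581,0.752,0.03,0,0,-0.087,62],[-0.581,0.752,0.03,0,0,-0.087,62],[-0.581,0.752,0.03,0,0,-0.087,62],[-0.581,0.752,0.03,0,0,-0.087,62]]}}

```text
time: 15.32
tool_pos: [0.5613, -0.3667, 0.1977]
ee_rot: [3.141, -0.0, 0.865]
wrist_force: [0.6, -0.2, -0.3]
width: 0.062
finger_force: 0.0
```

```bash
python3 - <<'E'
from m import *
from plan import *
plan([(.5605,-.3692,.055,49.3)])
im=snap("top"); hsv=cv2.cvtColor(im,cv2.COLOR_RGB2HSV)
h,s,v=[hsv[:,:,i].astype(int) for i in range(3)]
# slots & filled jaw
sub=np.zeros(s.shape,bool); sub[185:232,170:240]=1
for i,st,c,m in comps(sub&(v<110),80): print("dark",st.tolist(),c.round(1),*rect(m,0.043))
for i,st,c,m in comps((h>22)&(h<35)&(s>150)&(v>90),50): print("yel",st.tolist(),ray("top",c,0.048).round(4))
A=cv2.resize(im[150:260,130:270],None,fx=4,fy=4,interpolation=cv2.INTER_NEAREST)
cv2.imwrite("pics/c3.png",A[:,:,::-1])
E
```

```text
t 15.32 at [ 0.5613 -0.3667  0.1977] [ 1.7996e+02 -3.0000e-02  4.9580e+01] w 0.062
[-0.012, 0.005, 0.713, 0.0, 0.0, 0.002] rows 3
[-0.012, 0.005, 0.713, 0.0, 0.0, 0.002] rows 3
--
dark [211, 194, 19, 11, 152] [219.7 198.8] [0.5637 0.1116] [563.7 111.4] [23.2 48.5] 10.3
dark [180, 199, 19, 11, 156] [188.8 203.9] [0.5482 0.1964] [548.3 196.5] [24.  49.2] 11.2
dark [182, 212, 19, 11, 157] [190.8 216.8] [0.5129 0.1898] [513.1 189.6] [23.9 48.3] 10.3
yel [97, 215, 24, 24, 389] [0.482  0.4125 0.048 ]
```

View pics/c3.png

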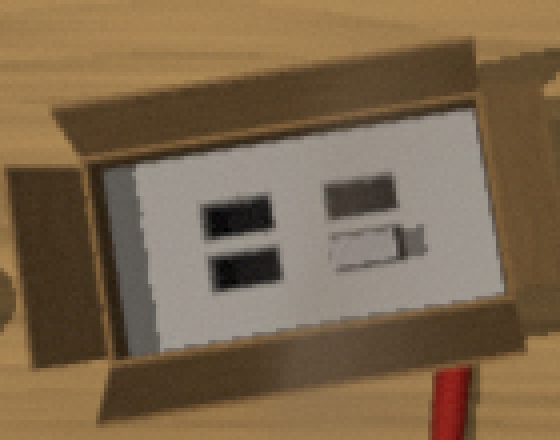

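The picture shows jaw A's top in the lower right slot, around (365,248) in the crop, and the other three slots are empty. Now jaw B.

Request:
{"method": "servo_tool", "body": {"plan": [[-0.012,0.005,0.713,0,0,0,62],[-0.012,0.005,0.713,0,0,0,62],[-0.012,0.005,0.713,0,0,0,62]]}}

```text
time: 15.62
tool_pos: [0.5569, -0.3666, 0.1176]
ee_rot: [-3.128, 0.001, 0.864]
wrist_force: [-1.2, 1.0, -1.7]
width: 0.0617
finger_force: 0.0
```

Request:
{"method": "servo_tool", "body": {"plan": [[-0.012,0.005,0.713,0,0,0,62],[-0.012,0.005,0.713,0,0,0,62],[-0.012,0.005,0.713,0,0,0,62],[-0.012,0.005,0.713,0,0,0,62],[-0.012,0.005,0.713,0,0,0,25],[-0.012,0.005,0.713,0,0,0,20],[-0.012,0.005,0.713,0,0,0,16],[-0.012,0.005,0.713,0,0,0,16],[-0.012,0.005,0.713,0,0,0,16],[-0.012,0.005,0.713,0,0,0,16],[-0.012,0.005,0.713,0,0,0,16],[-0.012,0.005,0.713,0,0,0,16]]}}

```text
time: 16.62
tool_pos: [0.5601, -0.3713, 0.0547]
ee_rot: [3.141, 0.0, 0.863]
wrist_force: [0.9, 0.1, 1.4]
width: 0.0195
finger_force: 30.0
```

Request:
{"method": "servo_tool", "body": {"plan": [[0,0,0,0,0,0,16],[0,0,0,0,0,0,16],[0,0,0,0,0,0,16],[0,0,0,0,0,0,16]]}}

```text
time: 16.95
tool_pos: [0.5601, -0.3713, 0.0547]
ee_rot: [3.141, 0.0, 0.863]
wrist_force: [0.3, -0.1, 3.1]
width: 0.0199
finger_force: 30.0
```

```bash
python3 - <<'E'
from plan import *
o=robot.get_obs();print(o["finger_force"],o["wrist_force"]);p=o["tool_pos"]
plan([(p[0],p[1],.055,49.3),(p[0],p[1],.11,49.3),(p[0],p[1],.11,-40.7)])
E
```

```text
30.000501573085785 [ 0.28493968 -0.07967337  3.13084972]
t 16.95 at [ 0.5601 -0.3713  0.0547] [179.96   0.    49.46] w 0.0199
[0.0, 0.0, -0.003, 0.0, 0.0, 0.002] rows 2
--
[0.0, 0.0, -0.55, 0.0, 0.0, 0.0] rows 3
--
[0.0, 0.0, 0.0, 0.0, 0.0, 0.5] rows 8
[0.0, 0.0, 0.0, 0.0, 0.0, 0.5] rows 8
--
```

Request:
{"method": "servo_tool", "body": {"plan": [[0,0,0,0,0,0,40],[0,0,0,0,0,0,70],[0,0,0,0,0,0,70],[0,0,0,0,0,0,70],[0,0,0,0,0,0,70],[0,0,-0.55,0,0,0,70],[0,0,-0.55,0,0,0,70],[0,0,-0.55,0,0,0,70],[0,0,-0.55,0,0,0,70]]}}

```text
time: 17.7
tool_pos: [0.5608, -0.3719, 0.1111]
ee_rot: [3.137, -0.0, 0.863]
wrist_force: [0.3, -0.9, 0.2]
width: 0.0698
finger_force: 0.0
```

Request:
{"method": "servo_tool", "body": {"plan": [[0,0,0,0,0,0.5,70],[0,0,0,0,0,0.5,70],[0,0,0,0,0,0.5,70],[0,0,0,0,0,0.5,70],[0,0,0,0,0,0.5,70],[0,0,0,0,0,0.5,70],[0,0,0,0,0,0.5,70]]}}

```text
time: 18.28
tool_pos: [0.559, -0.3705, 0.1066]
ee_rot: [-3.139, 0.003, 0.073]
wrist_force: [-0.6, -0.2, 0.5]
width: 0.0698
finger_force: 0.0
```

Request:
{"method": "servo_tool", "body": {"plan": [[0,0,0,0,0,0.5,70],[0,0,0,0,0,0.5,70],[0,0,0,0,0,0.5,70],[0,0,0,0,0,0.5,70],[0,0,0,0,0,0.5,70],[0,0,0,0,0,0.5,70],[0,0,0,0,0,0.5,70],[0,0,0,0,0,0.5,70],[0,0,0,0,0,0.5,70],[0,0,0,0,0,0.5,70]]}}

```text
time: 19.12
tool_pos: [0.5595, -0.3708, 0.108]
ee_rot: [3.141, 0.002, -0.707]
wrist_force: [0.0, -0.4, 0.4]
width: 0.0699
finger_force: 0.0
```

```bash
python3 - <<'E'
from plan import *
plan([(.5601,-.3713,.055,-40.5)])
E
```

```text
t 19.12 at [ 0.5595 -0.3708  0.108 ] [ 1.7999e+02  1.0000e-01 -4.0490e+01] w 0.0699
[0.009, -0.001, 0.53, 0.0, 0.001, 0.0] rows 3
--
```

Request:
{"method": "servo_tool", "body": {"plan": [[0,0,0.3,0,0,0,70],[0,0,0.53,0,0,0,70],[0,0,0.53,0,0,0,70],[0,0,0.53,0,0,0,70],[0,0,0.53,0,0,0,70],[0,0,0.53,0,0,0,46],[0,0,0.53,0,0,0,38],[0,0,0.53,0,0,0,38],[0,0,0.53,0,0,0,38],[0,0,0.53,0,0,0,38],[0,0,0.53,0,0,0,38],[0,0,0.53,0,0,0,38]]}}

```text
time: 20.12
tool_pos: [0.5602, -0.3715, 0.0572]
ee_rot: [3.141, -0.002, -0.708]
wrist_force: [-0.7, -0.4, 2.6]
width: 0.0438
finger_force: 30.0
```

Request:
{"method": "servo_tool", "body": {"plan": [[0,0,0,0,0,0,38],[0,0,0,0,0,0,38],[0,0,0,0,0,0,38]]}}

```text
time: 20.37
tool_pos: [0.5602, -0.3715, 0.0572]
ee_rot: [3.141, -0.002, -0.708]
wrist_force: [-0.6, -1.0, 6.1]
width: 0.0437
finger_force: 30.0
```

```bash
python3 - <<'E'
from plan import *
o=robot.get_obs();print(o["finger_force"],o["wrist_force"]);p=o["tool_pos"]
r=np.radians(-40.5); e=np.array([np.cos(r),np.sin(r)]); print("jaw x in tool", (np.array([.5601,-.3713])-p[:2])@e)
plan([(p[0],p[1],.24,-40.5),(.5137,.1900,.24,10.3)])
E
```

```text
30.000549852848053 [-0.61658439 -1.04745675  6.06406416]
jaw x in tool -0.00024816145175920096
t 20.37 at [ 0.5602 -0.3715  0.0572] [ 1.7999e+02 -9.0000e-02 -4.0550e+01] w 0.0437
[0.001, 0.0, -0.914, 0.0, 0.0, 0.0] rows 4
[0.001, 0.0, -0.914, 0.0, 0.0, 0.0] rows 4
--
[-0.8, -0.794, 0.0, 0.0, 0.0, -0.113] rows 4
[-0.648, -0.922, 0.0, 0.0, 0.0, -0.113] rows 4
[-0.475, -1.022, 0.0, 0.0, 0.0, -0.113] rows 4
[-0.287, -1.09, 0.0, 0.0, 0.0, -0.113] rows 4
[-0.09, -1.123, 0.0, 0.0, 0.0, -0.113] rows 4
--
```

Request:
{"method": "servo_tool", "body": {"plan": [[0,0,-0.914,0,0,0,38],[0,0,-0.914,0,0,0,38],[0,0,-0.914,0,0,0,38],[0,0,-0.914,0,0,0,38]]}}

```text
time: 20.7
tool_pos: [0.5617, -0.3724, 0.1519]
ee_rot: [-3.141, -0.008, -0.707]
wrist_force: [1.1, 0.4, -0.8]
width: 0.0441
finger_force: 30.0
```

Request:
{"method": "servo_tool", "body": {"plan": [[0,0,-0.914,0,0,0,38],[0,0,-0.914,0,0,0,38],[0,0,-0.914,0,0,0,38],[0,0,-0.914,0,0,0,38]]}}

```text
time: 21.03
tool_pos: [0.5608, -0.3718, 0.2413]
ee_rot: [-3.141, -0.005, -0.708]
wrist_force: [-0.3, -0.0, -1.9]
width: 0.0435
finger_force: 30.0
```

```bash
sed -i 's/max()\/.0999/max()\/.08/' plan.py; python3 - <<'E'
from plan import *
plan([(.5137,.1900,.24,10.3)])
E
```

```text
t 21.03 at [ 0.5608 -0.3718  0.2413] [-179.99   -0.29  -40.54] w 0.0435
[-0.668, -0.66, -0.001, 0.0, -0.001, -0.094] rows 4
[-0.564, -0.752, 0.0, 0.0, -0.001, -0.094] rows 4
[-0.447, -0.827, 0.0, 0.0, -0.001, -0.094] rows 4
[-0.32, -0.883, 0.001, 0.0, -0.001, -0.094] rows 4
[-0.186, -0.921, 0.001, 0.0, -0.001, -0.094] rows 4
[-0.049, -0.938, 0.002, 0.0, -0.001, -0.094] rows 4
--
```

Request:
{"method": "servo_tool", "body": {"plan": [[-0.668,-0.66,0,0,0,-0.094,38],[-0.668,-0.66,0,0,0,-0.094,38],[-0.668,-0.66,0,0,0,-0.094,38],[-0.668,-0.66,0,0,0,-0.094,38]]}}

```text
time: 21.37
tool_pos: [0.551, -0.2737, 0.2349]
ee_rot: [-3.141, 0.007, -0.556]
wrist_force: [0.4, -0.0, -1.6]
width: 0.0439
finger_force: 30.0
```

Request:
{"method": "servo_tool", "body": {"plan": [[-0.564,-0.752,0,0,0,-0.094,38],[-0.564,-0.752,0,0,0,-0.094,38],[-0.564,-0.752,0,0,0,-0.094,38],[-0.564,-0.752,0,0,0,-0.094,38]]}}

```text
time: 21.7
tool_pos: [0.5436, -0.1816, 0.2367]
ee_rot: [-3.141, 0.004, -0.409]
wrist_force: [0.2, -0.4, -1.7]
width: 0.0437
finger_force: 30.0
```

Request:
{"method": "servo_tool", "body": {"plan": [[-0.447,-0.827,0,0,0,-0.094,38],[-0.447,-0.827,0,0,0,-0.094,38],[-0.447,-0.827,0,0,0,-0.094,38],[-0.447,-0.827,0,0,0,-0.094,38]]}}

```text
time: 22.03
tool_pos: [0.5362, -0.0892, 0.2377]
ee_rot: [3.141, 0.002, -0.263]
wrist_force: [0.6, -1.1, -2.4]
width: 0.0439
finger_force: 30.0
```

Request:
{"method": "servo_tool", "body": {"plan": [[-0.32,-0.883,0,0,0,-0.094,38],[-0.32,-0.883,0,0,0,-0.094,38],[-0.32,-0.883,0,0,0,-0.094,38],[-0.32,-0.883,0,0,0,-0.094,38]]}}

```text
time: 22.37
tool_pos: [0.5289, 0.0038, 0.2381]
ee_rot: [3.141, 0.001, -0.116]
wrist_force: [1.0, -0.0, -1.9]
width: 0.0441
finger_force: 30.0
```

Request:
{"method": "servo_tool", "body": {"plan": [[-0.186,-0.921,0,0,0,-0.094,38],[-0.186,-0.921,0,0,0,-0.094,38],[-0.186,-0.921,0,0,0,-0.094,38],[-0.186,-0.921,0,0,0,-0.094,38]]}}

```text
time: 22.7
tool_pos: [0.5215, 0.0971, 0.2383]
ee_rot: [3.14, 0.0, 0.031]
wrist_force: [-0.8, -1.2, -2.2]
width: 0.0434
finger_force: 30.0
```

Request:
{"method": "servo_tool", "body": {"plan": [[-0.049,-0.938,0,0,0,-0.094,38],[-0.049,-0.938,0,0,0,-0.094,38],[-0.049,-0.938,0,0,0,-0.094,38],[-0.049,-0.938,0,0,0,-0.094,38],[-0.049,-0.938,0,0,0,-0.094,38],[-0.049,-0.938,0,0,0,-0.094,38],[-0.049,-0.938,0,0,0,-0.094,38],[-0.049,-0.938,0,0,0,-0.094,38],[-0.049,-0.938,0,0,0,-0.094,38],[-0.049,-0.938,0,0,0,-0.094,38]]}}

```text
time: 23.53
tool_pos: [0.5133, 0.1898, 0.2392]
ee_rot: [3.141, -0.0, 0.177]
wrist_force: [1.0, -0.7, -3.1]
width: 0.0436
finger_force: 30.0
```

```bash
python3 - <<'E'
from plan import *
for i in range(3): snap("top")
plan([(.5134,.1898,.11,10.3)])
E
```

```text
t 23.68 at [0.5131 0.1904 0.2391] [ 1.7999e+02 -1.0000e-02  1.0200e+01] w 0.0437
[0.001, 0.003, 0.646, 0.0, 0.0, -0.001] rows 3
[0.001, 0.003, 0.646, 0.0, 0.0, -0.001] rows 3
--
```

Request:
{"method": "servo_tool", "body": {"plan": [[0,0.003,0.646,0,0,0,38],[0,0.003,0.646,0,0,0,38],[0,0.003,0.646,0,0,0,38]]}}

```text
time: 23.93
tool_pos: [0.5096, 0.1894, 0.168]
ee_rot: [3.14, 0.012, 0.178]
wrist_force: [-1.0, 0.2, -2.7]
width: 0.044
finger_force: 30.0
```

Request:
{"method": "servo_tool", "body": {"plan": [[0,0,0.3,0,0,0,38],[0,0,0.5,0,0,0,38],[0,0,0.62,0,0,0,38],[0,0,0.646,0,0,0,38],[0,0,0.646,0,0,0,38],[0,0,0.646,0,0,0,38],[0,0,0.646,0,0,0,38],[0,0,0.646,0,0,0,38],[0,0,0.646,0,0,0,38]]}}

```text
time: 24.68
tool_pos: [0.5139, 0.1905, 0.1112]
ee_rot: [-3.141, -0.002, 0.178]
wrist_force: [-1.6, -0.5, -2.4]
width: 0.0438
finger_force: 30.0
```

```bash
python3 - <<'E'
from plan import *
plan([(.5131,.1896,.092,10.3)])
E
```

```text
t 24.68 at [0.5139 0.1905 0.1112] [-1.7999e+02 -1.4000e-01  1.0220e+01] w 0.0438
[-0.01, 0.008, 0.192, 0.0, -0.002, -0.001] rows 2
--
```

Request:
{"method": "servo_tool", "body": {"plan": [[-0.01,0.008,0.04,0,0,0,38],[-0.01,0.008,0.08,0,0,0,38],[-0.01,0.008,0.11,0,0,0,38],[-0.01,0.008,0.13,0,0,0,38],[-0.01,0.008,0.15,0,0,0,38],[-0.01,0.008,0.17,0,0,0,38],[-0.01,0.008,0.19,0,0,0,38],[-0.01,0.008,0.19,0,0,0,38]]}}

```text
time: 25.35
tool_pos: [0.5126, 0.1893, 0.0902]
ee_rot: [3.141, -0.0, 0.178]
wrist_force: [2.7, 0.4, -3.2]
width: 0.0438
finger_force: 30.0
```

```bash
python3 - <<'E'
from plan import *
o=robot.get_obs();print(o["finger_force"],o["wrist_force"],o["wrist_torque"])
plan([(.5131,.1896,.07,10.3)])
E
```

```text
29.99781757593155 [ 2.70832005  0.37002014 -3.23468384] [ 0.16412981 -0.52497788  0.02144127]
t 25.35 at [0.5126 0.1893 0.0902] [ 1.7999e+02 -2.0000e-02  1.0220e+01] w 0.0438
[0.006, -0.002, 0.202, 0.0, 0.0, -0.001] rows 2
--
```

Request:
{"method": "servo_tool", "body": {"plan": [[0.003,0,0.04,0,0,0,38],[0.003,0,0.08,0,0,0,38],[0.003,0,0.12,0,0,0,38],[0.003,0,0.16,0,0,0,38],[0.003,0,0.18,0,0,0,38],[0.003,0,0.2,0,0,0,38],[0.003,0,0.21,0,0,0,38],[0.003,0,0.21,0,0,0,38]]}}

```text
time: 26.02
tool_pos: [0.5127, 0.1893, 0.0702]
ee_rot: [3.141, -0.0, 0.178]
wrist_force: [0.8, 0.6, 1.0]
width: 0.0438
finger_force: 30.0
```

Request:
{"method": "servo_tool", "body": {"plan": [[0,0,0,0,0,0,62],[0,0,0,0,0,0,62],[0,0,0,0,0,0,62],[0,0,0,0,0,0,62],[0,0,-0.2,0,0,0,62],[0,0,-0.5,0,0,0,62],[0,0,-0.9,0,0,0,62],[0,0,-0.9,0,0,0,62],[0,0,-0.9,0,0,0,62]]}}

```text
time: 26.77
tool_pos: [0.5144, 0.1899, 0.1634]
ee_rot: [-3.141, -0.007, 0.178]
wrist_force: [-0.1, -0.1, -0.3]
width: 0.0621
finger_force: 0.0
```

Request:
{"method": "servo_tool", "body": {"plan": [[0,0,-0.9,0,0,0,20],[0,0,-0.9,0,0,0,10],[0,0,-0.9,0,0,0,0],[0,0,-0.9,0,0,0,0],[0,0,-0.9,0,0,0,0],[0,0,-0.9,0,0,0,0],[0,0,-0.9,0,0,0,0]]}}

```text
time: 27.35
tool_pos: [0.5116, 0.1891, 0.2468]
ee_rot: [3.141, 0.005, 0.178]
wrist_force: [0.1, 0.3, 0.7]
width: 0.0184
finger_force: 0.0
```

```bash
python3 - <<'E'
from plan import *
plan([])
im=snap("top");im2=snap("scene")
A=cv2.resize(im[150:260,130:270],None,fx=3,fy=3,interpolation=cv2.INTER_NEAREST)
B=cv2.resize(im2[120:230,210:350],None,fx=3,fy=3,interpolation=cv2.INTER_NEAREST)
cv2.imwrite("pics/c4.png",cv2.resize(np.hstack([A,B]),(780,306))[:,:,::-1])
E
```

```text
t 27.35 at [0.5116 0.1891 0.2468] [179.97   0.3   10.21] w 0.0184
```

View pics/c4.png

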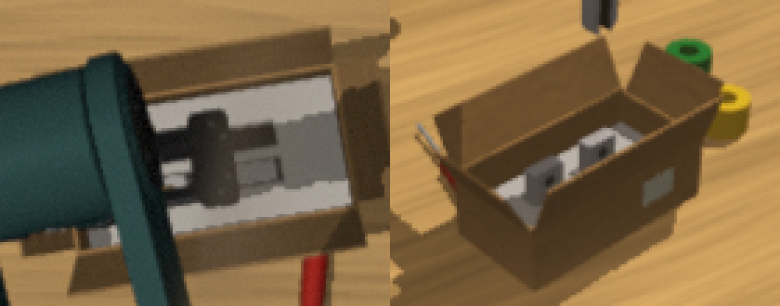

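Both jaws stand home in diagonal slots and all four flaps are still open; the scene crop shows them at (545,180) and (597,147). Next is the left short flap, pushed with closed fingers.

```bash
cat >> plan.py <<'E'
C=np.array([.5386,.1508]); YAW=10.3; r_=np.radians(YAW); EX=np.array([np.cos(r_),np.sin(r_)]); EY=np.array([-np.sin(r_),np.cos(r_)])
def W(x,y,z,yaw=YAW): q=C+x*EX+y*EY; return (q[0],q[1],z,yaw)
def incarton(p): d=np.array(p[:2])-C; return (d@EX).round(4),(d@EY).round(4)
E
python3 - <<'E'
from plan import *
plan([W(0,.192,.246),W(0,.192,.150)])
E
```

```text
t 27.45 at [0.5119 0.1892 0.2476] [179.98   0.22  10.21] w 0.0106
[0.096, -0.747, 0.007, 0.0, 0.001, 0.0] rows 3
[0.096, -0.747, 0.008, 0.0, 0.001, 0.0] rows 3
--
[0.0, 0.0, 0.48, 0.0, 0.0, 0.0] rows 3
[0.0, 0.0, 0.48, 0.0, 0.0, 0.0] rows 3
--
```

Request:
{"method": "servo_tool", "body": {"plan": [[0.096,-0.747,0,0,0,0,0],[0.096,-0.747,0,0,0,0,0],[0.096,-0.747,0,0,0,0,0]]}}

```text
time: 27.7
tool_pos: [0.5076, 0.2691, 0.2482]
ee_rot: [-3.139, 0.002, 0.183]
wrist_force: [-0.2, -0.6, -0.5]
width: 0.0005
finger_force: 0.0
```

Request:
{"method": "servo_tool", "body": {"plan": [[0.096,-0.747,0,0,0,0,0],[0.096,-0.747,0,0,0,0,0],[0.096,-0.747,0,0,0,0,0],[0.096,-0.747,0,0,0,0,0],[0.096,-0.747,0.4,0,0,0,0],[0.096,-0.747,0.7,0,0,0,0],[0.096,-0.747,0.97,0,0,0,0],[0.096,-0.747,0.97,0,0,0,0],[0.096,-0.747,0.97,0,0,0,0],[0.096,-0.747,0.97,0,0,0,0]]}}

```text
time: 28.53
tool_pos: [0.5061, 0.3393, 0.1548]
ee_rot: [-3.141, -0.003, 0.177]
wrist_force: [1.0, 0.4, 1.5]
width: 0.0001
finger_force: 0.0
```

```bash
python3 - <<'E'
from plan import *
o=robot.get_obs(); print(incarton(o["tool_pos"]),o["tool_pos"][2],o["width"],o["wrist_force"])
E
```

```text
(np.float64(0.0017), np.float64(0.1913)) 0.15475457768242387 0.00013434283156812916 [0.96476765 0.36890249 1.54568291]
```

Request:
{"method": "servo_tool", "body": {"plan": [[0,0.2,0.04,0,0,0,0],[0,0.35,0.04,0,0,0,0],[0,0.45,0.04,0,0,0,0],[0,0.55,0.04,0,0,0,0],[0,0.65,0.04,0,0,0,0],[0,0.75,0.04,0,0,0,0],[0,0.85,0.04,0,0,0,0],[0,0.9,0.04,0,0,0,0]]}}

```text
time: 29.2
tool_pos: [0.5212, 0.2497, 0.1488]
ee_rot: [3.141, 0.0, 0.177]
wrist_force: [-0.1, 0.4, 0.5]
width: 0.0003
finger_force: 0.2
```

Request:
{"method": "servo_tool", "body": {"plan": [[0,0.05,0.08,0,0,0,0],[0,0.1,0.16,0,0,0,0],[0,0.12,0.22,0,0,0,0],[0,0.12,0.28,0,0,0,0],[0,0.12,0.34,0,0,0,0],[0,0.12,0.38,0,0,0,0],[0,0.12,0.4,0,0,0,0],[0,0.12,0.4,0,0,0,0]]}}

```text
time: 29.87
tool_pos: [0.5227, 0.2395, 0.1093]
ee_rot: [3.141, 0.001, 0.179]
wrist_force: [-2.0, -1.4, 3.8]
width: 0.0003
finger_force: 1.9
```

```bash
python3 - <<'E'
from plan import *
o=robot.get_obs(); print(incarton(o["tool_pos"]),o["tool_pos"][2],o["width"],o["wrist_force"])
E
```

```text
(np.float64(0.0003), np.float64(0.0901)) 0.10926083062607347 0.00029983695715127105 [-2.04497331 -1.41433184  3.84553304]
```

Request:
{"method": "servo_tool", "body": {"plan": [[0,0,-0.4,0,0,0,0],[0,0,-0.8,0,0,0,0],[0,0,-1,0,0,0,0],[0,0,-1,0,0,0,0]]}}

```text
time: 30.2
tool_pos: [0.5257, 0.2409, 0.2156]
ee_rot: [-3.139, -0.012, 0.179]
wrist_force: [-0.4, 0.2, -0.1]
width: 0.0005
finger_force: 0.0
```

Request:
{"method": "servo_tool", "body": {"plan": [[0,0.3,-0.3,0,0,0,0],[0,0.65,-0.3,0,0,0,0],[0,0.94,-0.3,0,0,0,0]]}}

```text
time: 30.45
tool_pos: [0.5404, 0.1463, 0.2396]
ee_rot: [3.141, -0.002, 0.18]
wrist_force: [0.5, -0.3, -1.0]
width: 0.0001
finger_force: 0.0
```

Request:
{"method": "servo_tool", "body": {"plan": [[0,0.94,0,0,0,0,0],[0,0.94,0,0,0,0,0],[0,0.94,0,0,0,0,0]]}}

```text
time: 30.7
tool_pos: [0.5566, 0.0496, 0.2369]
ee_rot: [3.139, 0.003, 0.173]
wrist_force: [0.2, 0.4, -0.7]
width: 0.0004
finger_force: 0.0
```

Request:
{"method": "servo_tool", "body": {"plan": [[0,0.94,0,0,0,0,0],[0,0.94,0,0,0,0,0],[0,0.94,0,0,0,0,0],[0,0.94,0,0,0,0,0],[0,0.94,0,0,0,0,0],[0,0.94,0.4,0,0,0,0],[0,0.94,0.8,0,0,0,0],[0,0.94,0.88,0,0,0,0],[0,0.94,0.88,0,0,0,0],[0,0.94,0.88,0,0,0,0]]}}

```text
time: 31.53
tool_pos: [0.5733, -0.0366, 0.1517]
ee_rot: [-3.141, -0.0, 0.18]
wrist_force: [0.3, 0.1, 0.5]
width: 0.0003
finger_force: 0.0
```

```bash
python3 - <<'E'
from plan import *
o=robot.get_obs(); print(incarton(o["tool_pos"]),o["tool_pos"][2],o["ee_rot"],o["wrist_force"])
E
```

```text
(np.float64(0.0007), np.float64(-0.1906)) 0.15167935688151418 [-3.14138443e+00 -3.83371828e-04  1.80291549e-01] [0.25072576 0.06576472 0.48301688]
```

Request:
{"method": "servo_tool", "body": {"plan": [[0,-0.2,0.02,0,0,0,0],[0,-0.35,0.02,0,0,0,0],[0,-0.45,0.02,0,0,0,0],[0,-0.55,0.02,0,0,0,0],[0,-0.65,0.02,0,0,0,0],[0,-0.75,0.02,0,0,0,0],[0,-0.85,0.02,0,0,0,0],[0,-0.89,0.02,0,0,0,0]]}}

```text
time: 32.2
tool_pos: [0.5571, 0.0511, 0.1491]
ee_rot: [-3.141, -0.0, 0.179]
wrist_force: [-0.7, -1.0, 0.4]
width: 0.0006
finger_force: 0.3
```

Request:
{"method": "servo_tool", "body": {"plan": [[0,-0.05,0.08,0,0,0,0],[0,-0.1,0.16,0,0,0,0],[0,-0.12,0.22,0,0,0,0],[0,-0.12,0.28,0,0,0,0],[0,-0.12,0.34,0,0,0,0],[0,-0.12,0.38,0,0,0,0],[0,-0.12,0.4,0,0,0,0],[0,-0.12,0.4,0,0,0,0]]}}

```text
time: 32.87
tool_pos: [0.5549, 0.0611, 0.1092]
ee_rot: [-3.141, 0.001, 0.178]
wrist_force: [-1.7, 0.6, 3.2]
width: 0.0005
finger_force: 1.8
```

Request:
{"method": "servo_tool", "body": {"plan": [[0,0,-0.4,0,0,0,0],[0,0,-0.8,0,0,0,0],[0,0,-1,0,0,0,0],[0,0,-1,0,0,0,0],[0,0,-1,0,0,0,0]]}}

```text
time: 33.28
tool_pos: [0.556, 0.0609, 0.2102]
ee_rot: [3.141, -0.003, 0.178]
wrist_force: [0.2, 0.2, -0.6]
width: 0.0003
finger_force: 0.0
```

```bash
python3 - <<'E'
from plan import *
o=robot.get_obs(); print(incarton(o["tool_pos"]),o["tool_pos"][2],o["ee_rot"],o["wrist_force"])
im=snap("top");im2=snap("scene")
A=cv2.resize(im[150:260,130:270],None,fx=3,fy=3,interpolation=cv2.INTER_NEAREST)
B=cv2.resize(im2[120:230,210:350],None,fx=3,fy=3,interpolation=cv2.INTER_NEAREST)
cv2.imwrite("pics/c5.png",cv2.resize(np.hstack([A,B]),(780,306))[:,:,::-1])
plan([W(0,-.07,.24),W(-.125,0,.24),W(-.125,0,.155)])
E
```

```text
(np.float64(0.0011), np.float64(-0.0915)) 0.21018988082154572 [ 3.14066669 -0.00318417  0.17772615] [ 0.15179594  0.18207663 -0.60217379]
t 33.38 at [0.5544 0.0611 0.2069] [-179.98    0.18   10.19] w 0.0006
[0.003, -0.211, -0.331, 0.0, 0.002, -0.001] rows 2
--
[-0.625, -0.35, 0.0, 0.0, 0.0, 0.0] rows 3
[-0.625, -0.35, 0.0, 0.0, 0.0, 0.0] rows 3
--
[0.0, 0.0, 0.425, 0.0, 0.0, 0.0] rows 3
[0.0, 0.0, 0.425, 0.0, 0.0, 0.0] rows 3
--
```

View pics/c5.png

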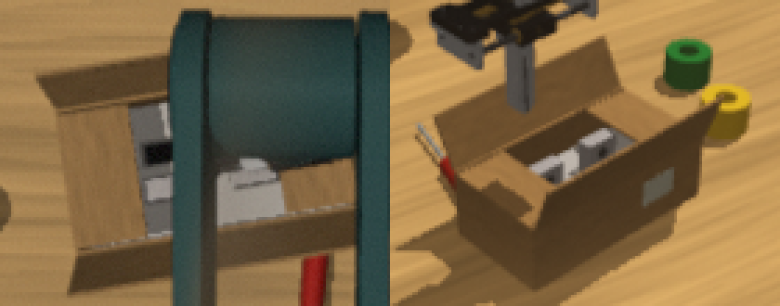

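Both short flaps are flat, and the long flaps still lean out. Now the near long flap.

Request:
{"method": "servo_tool", "body": {"plan": [[0,-0.2,-0.331,0,0,0,0],[0,-0.2,-0.331,0,0,0,0],[0,-0.2,-0.331,0,0,0,0]]}}

```text
time: 33.63
tool_pos: [0.5519, 0.0815, 0.2418]
ee_rot: [3.141, -0.001, 0.179]
wrist_force: [-0.3, -0.4, -0.1]
width: 0.0002
finger_force: 0.0
```

Request:
{"method": "servo_tool", "body": {"plan": [[-0.625,-0.35,0,0,0,0,0],[-0.625,-0.35,0,0,0,0,0],[-0.625,-0.35,0,0,0,0,0]]}}

```text
time: 33.88
tool_pos: [0.4795, 0.1053, 0.2392]
ee_rot: [-3.14, 0.007, 0.18]
wrist_force: [0.4, 0.2, -0.2]
width: 0.0005
finger_force: 0.0
```

Request:
{"method": "servo_tool", "body": {"plan": [[-0.625,-0.35,0,0,0,0,0],[-0.625,-0.35,0,0,0,0,0],[-0.625,-0.35,0,0,0,0,0],[-0.625,-0.35,0.3,0,0,0,0],[-0.625,-0.35,0.6,0,0,0,0],[-0.625,-0.35,0.85,0,0,0,0],[-0.625,-0.35,0.85,0,0,0,0],[-0.625,-0.35,0.85,0,0,0,0],[-0.625,-0.35,0.85,0,0,0,0]]}}

```text
time: 34.63
tool_pos: [0.4173, 0.1274, 0.1578]
ee_rot: [3.141, -0.001, 0.178]
wrist_force: [-0.0, -0.3, 0.3]
width: 0.0005
finger_force: 0.0
```

```bash
python3 - <<'E'
from plan import *
o=robot.get_obs(); print(incarton(o["tool_pos"]),o["tool_pos"][2],o["ee_rot"],o["wrist_force"])
E
```

```text
(np.float64(-0.1235), np.float64(-0.0013)) 0.15778032594883135 [ 3.14120038e+00 -1.18905506e-03  1.77734616e-01] [-0.00599569 -0.2557237   0.31210495]
```

Request:
{"method": "servo_tool", "body": {"plan": [[0.2,0,0.02,0,0,0,0],[0.35,0,0.02,0,0,0,0],[0.45,0,0.02,0,0,0,0],[0.55,0,0.02,0,0,0,0],[0.65,0,0.02,0,0,0,0],[0.75,0,0.02,0,0,0,0],[0.85,0,0.02,0,0,0,0],[0.9,0,0.02,0,0,0,0]]}}

```text
time: 35.3
tool_pos: [0.5062, 0.1439, 0.155]
ee_rot: [3.141, -0.001, 0.178]
wrist_force: [-0.8, -1.4, 0.7]
width: 0.0004
finger_force: 0.2
```

Request:
{"method": "servo_tool", "body": {"plan": [[0.05,0,0.08,0,0,0,0],[0.1,0,0.16,0,0,0,0],[0.12,0,0.22,0,0,0,0],[0.12,0,0.28,0,0,0,0],[0.12,0,0.34,0,0,0,0],[0.12,0,0.38,0,0,0,0],[0.12,0,0.41,0,0,0,0],[0.12,0,0.41,0,0,0,0]]}}

```text
time: 35.97
tool_pos: [0.5163, 0.1458, 0.114]
ee_rot: [3.141, 0.0, 0.178]
wrist_force: [0.8, 0.6, 0.6]
width: 0.0006
finger_force: 0.0
```

```bash
python3 - <<'E'
from plan import *
o=robot.get_obs(); print(incarton(o["tool_pos"]),o["tool_pos"][2],o["ee_rot"],o["wrist_force"])
E
```

```text
(np.float64(-0.0228), np.float64(-0.001)) 0.11400640690013801 [3.14149549e+00 2.17788892e-04 1.78308337e-01] [0.77133562 0.60533207 0.62188849]
```

Request:
{"method": "servo_tool", "body": {"plan": [[0,0,0.015,0,0,0,0],[0,0,0.015,0,0,0,0],[0,0,0.015,0,0,0,0]]}}

```text
time: 36.22
tool_pos: [0.5165, 0.1458, 0.1137]
ee_rot: [3.141, -0.001, 0.178]
wrist_force: [-1.2, -0.9, 5.5]
width: 0.0009
finger_force: 2.7
```

Request:
{"method": "servo_tool", "body": {"plan": [[0,0,-0.4,0,0,0,0],[0,0,-0.8,0,0,0,0],[0,0,-1,0,0,0,0],[0,0,-1,0,0,0,0],[0,0,-1,0,0,0,0]]}}

```text
time: 36.63
tool_pos: [0.5172, 0.1459, 0.2139]
ee_rot: [3.141, -0.003, 0.178]
wrist_force: [0.0, -0.2, -0.3]
width: 0.0008
finger_force: 0.0
```

Request:
{"method": "servo_tool", "body": {"plan": [[0.2,0,-0.3,0,0,0,0],[0.5,0,-0.3,0,0,0,0],[0.73,0,-0.3,0,0,0,0],[0.73,0,-0.3,0,0,0,0]]}}

```text
time: 36.97
tool_pos: [0.5901, 0.1587, 0.2379]
ee_rot: [3.141, 0.005, 0.178]
wrist_force: [-0.7, -0.2, -0.8]
width: 0.0003
finger_force: 0.0
```

Request:
{"method": "servo_tool", "body": {"plan": [[0.3,0,0,0,0,0,0],[0.73,0,0,0,0,0,0],[0.73,0,0,0,0,0,0],[0.73,0,0,0,0,0,0],[0.73,0,0.3,0,0,0,0],[0.73,0,0.6,0,0,0,0],[0.73,0,0.85,0,0,0,0],[0.73,0,0.85,0,0,0,0],[0.73,0,0.85,0,0,0,0],[0.73,0,0.85,0,0,0,0]]}}

```text
time: 37.8
tool_pos: [0.6601, 0.1718, 0.1599]
ee_rot: [3.142, -0.003, 0.178]
wrist_force: [0.0, 0.6, 0.2]
width: 0.0007
finger_force: 0.0
```

```bash
python3 - <<'E'
from plan import *
o=robot.get_obs(); print(incarton(o["tool_pos"]),o["tool_pos"][2],o["ee_rot"],o["wrist_force"])
E
```

```text
(np.float64(0.1233), np.float64(-0.0011)) 0.1599127809401425 [ 3.14153961e+00 -2.70464633e-03  1.78405740e-01] [0.02983029 0.57760794 0.17217005]
```

Request:
{"method": "servo_tool", "body": {"plan": [[-0.2,0,0.04,0,0,0,0],[-0.35,0,0.04,0,0,0,0],[-0.45,0,0.04,0,0,0,0],[-0.55,0,0.04,0,0,0,0],[-0.65,0,0.04,0,0,0,0],[-0.75,0,0.04,0,0,0,0],[-0.85,0,0.04,0,0,0,0],[-0.9,0,0.04,0,0,0,0]]}}

```text
time: 38.47
tool_pos: [0.5724, 0.1559, 0.1575]
ee_rot: [3.141, -0.007, 0.178]
wrist_force: [0.8, 0.3, 0.1]
width: 0.0002
finger_force: 0.2
```

Request:
{"method": "servo_tool", "body": {"plan": [[-0.05,0,0.08,0,0,0,0],[-0.1,0,0.16,0,0,0,0],[-0.12,0,0.22,0,0,0,0],[-0.12,0,0.28,0,0,0,0],[-0.12,0,0.34,0,0,0,0],[-0.12,0,0.38,0,0,0,0],[-0.12,0,0.42,0,0,0,0],[-0.12,0,0.42,0,0,0,0]]}}

```text
time: 39.13
tool_pos: [0.5596, 0.1535, 0.1136]
ee_rot: [3.141, 0.001, 0.178]
wrist_force: [-5.9, -0.7, 11.2]
width: 0.0007
finger_force: 5.7
```

```bash
python3 - <<'E'
from plan import *
o=robot.get_obs(); print(incarton(o["tool_pos"]),o["tool_pos"][2],o["ee_rot"],o["wrist_force"])
E
```

```text
(np.float64(0.0211), np.float64(-0.0011)) 0.11358888997159684 [3.14137078e+00 8.69334035e-04 1.78325660e-01] [-5.86309668 -0.68025024 11.23061618]
```

Request:
{"method": "servo_tool", "body": {"plan": [[0,0,-0.4,0,0,0,20],[0,0,-0.8,0,0,0,60],[0,0,-1,0,0,0,88],[0,0,-1,0,0,0,88],[0,0,-1,0,0,0,88],[0,0,-1,0,0,0,88]]}}

```text
time: 39.63
tool_pos: [0.5595, 0.1535, 0.2096]
ee_rot: [3.141, 0.003, 0.178]
wrist_force: [-0.7, 0.5, 0.1]
width: 0.037
finger_force: 0.0
```

```bash
python3 - <<'E'
from m import *
from plan import *
im=snap("top");im2=snap("scene")
hsv=cv2.cvtColor(im,cv2.COLOR_RGB2HSV);h,s,v=[hsv[:,:,i].astype(int) for i in range(3)]
for i,st,c,m in comps((h>22)&(h<35)&(s>150)&(v>90),50):
    print("yel",st.tolist(),ray("top",c,0.048).round(4))
    ys,xs=np.nonzero(m); (cc,r)=cv2.minEnclosingCircle(np.stack([xs,ys],1).astype(np.float32)); print(cc,r,ray("top",cc,.048))
    t=ray("top",c,.048)
A=cv2.resize(im[150:290,80:270],None,fx=2,fy=2); B=cv2.resize(im2[100:240,210:400],None,fx=2,fy=2)
cv2.imwrite("pics/c6.png",np.hstack([A,B])[:,:,::-1])
plan([(t[0],t[1],.2,10.3),(t[0],t[1],.028,10.3)])
E
```

```text
yel [97, 216, 24, 23, 389] [0.4821 0.4124 0.048 ]
(108.51898956298828, 226.7088623046875) 12.256834983825684 [0.48266294 0.41272728 0.048     ]
t 39.73 at [0.5589 0.1534 0.2086] [180.     0.28  10.21] w 0.0451
[-0.074, -0.671, 0.022, 0.0, 0.001, 0.0] rows 3
[-0.074, -0.671, 0.022, 0.0, 0.001, 0.0] rows 3
[-0.074, -0.671, 0.022, 0.0, 0.001, 0.0] rows 3
[-0.073, -0.671, 0.022, 0.0, 0.001, 0.0] rows 3
--
[0.0, 0.0, 0.573, 0.0, 0.0, 0.0] rows 3
[0.0, 0.0, 0.573, 0.0, 0.0, 0.0] rows 3
[0.0, 0.0, 0.573, 0.0, 0.0, 0.0] rows 3
--
```

View pics/c6.png

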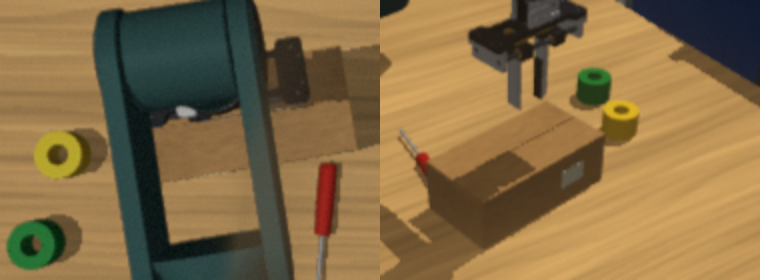

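The carton is closed flat in the scene view. The yellow tape is unmoved at crop position (62,155), with the green one below it at (35,243). Going for the yellow roll.

Request:
{"method": "servo_tool", "body": {"plan": [[-0.074,-0.671,0,0,0,0,88],[-0.074,-0.671,0,0,0,0,88],[-0.074,-0.671,0,0,0,0,88]]}}

```text
time: 39.98
tool_pos: [0.5385, 0.2219, 0.2091]
ee_rot: [-3.139, 0.004, 0.183]
wrist_force: [0.2, -0.5, -0.3]
width: 0.065
finger_force: 0.0
```

Request:
{"method": "servo_tool", "body": {"plan": [[-0.074,-0.671,0,0,0,0,88],[-0.074,-0.671,0,0,0,0,88],[-0.074,-0.671,0,0,0,0,88]]}}

```text
time: 40.23
tool_pos: [0.5195, 0.2864, 0.2093]
ee_rot: [-3.14, 0.004, 0.183]
wrist_force: [0.5, -0.7, 0.1]
width: 0.0855
finger_force: 0.0
```

Request:
{"method": "servo_tool", "body": {"plan": [[-0.074,-0.671,0,0,0,0,88],[-0.074,-0.671,0,0,0,0,88],[-0.074,-0.671,0,0,0,0,88]]}}

```text
time: 40.48
tool_pos: [0.5006, 0.3507, 0.2095]
ee_rot: [-3.141, 0.003, 0.183]
wrist_force: [-0.1, -0.8, -0.3]
width: 0.0876
finger_force: 0.0
```

Request:
{"method": "servo_tool", "body": {"plan": [[-0.073,-0.671,0,0,0,0,88],[-0.073,-0.671,0,0,0,0,88],[-0.073,-0.671,0,0,0,0,88],[-0.073,-0.671,0,0,0,0,88],[-0.073,-0.671,0,0,0,0,88],[-0.073,-0.671,0,0,0,0,88]]}}

```text
time: 40.98
tool_pos: [0.4841, 0.4108, 0.211]
ee_rot: [3.14, 0.001, 0.176]
wrist_force: [0.2, 0.3, -0.1]
width: 0.088
finger_force: 0.0
```

```bash
python3 - <<'E'
from m import *
from plan import *
im=snap("top")
hsv=cv2.cvtColor(im,cv2.COLOR_RGB2HSV);h,s,v=[hsv[:,:,i].astype(int) for i in range(3)]
for i,st,c,m in comps((h>22)&(h<35)&(s>150)&(v>90),20): print("yel",st.tolist(),ray("top",c,0.048).round(4))
im=snap("scene");hsv=cv2.cvtColor(im,cv2.COLOR_RGB2HSV);h,s,v=[hsv[:,:,i].astype(int) for i in range(3)]
for i,st,c,m in comps((h>22)&(h<35)&(s>150)&(v>90),20): print("yel scene",st.tolist(),c)
print(proj("scene",[[.4824,.4126,.024]]))
plan([(.4824,.4126,.028,10.3)])
E
```

```text
yel [103, 215, 18, 24, 198] [0.4804 0.3985 0.048 ]
yel scene [322, 150, 16, 9, 71] [329.38028169 154.28169014]
[[329.68417727 159.28669327]]
t 41.08 at [0.484  0.4111 0.2114] [179.97  -0.    10.1 ] w 0.0882
[-0.004, -0.006, 0.611, 0.0, 0.0, -0.001] rows 3
[-0.004, -0.006, 0.611, 0.0, 0.0, -0.001] rows 3
[-0.004, -0.006, 0.611, 0.0, 0.0, -0.001] rows 3
--
```

Request:
{"method": "servo_tool", "body": {"plan": [[-0.012,-0.012,0.61,0,0,0,88],[-0.012,-0.012,0.61,0,0,0,88],[-0.012,-0.012,0.61,0,0,0,88]]}}

```text
time: 41.33
tool_pos: [0.4797, 0.4107, 0.1443]
ee_rot: [3.137, 0.01, 0.177]
wrist_force: [-0.0, 0.6, -1.4]
width: 0.088
finger_force: 0.0
```

Request:
{"method": "servo_tool", "body": {"plan": [[0,0,0.3,0,0,0,88],[0,0,0.61,0,0,0,88],[0,0,0.61,0,0,0,88],[0,0,0.61,0,0,0,88]]}}

```text
time: 41.67
tool_pos: [0.4815, 0.4125, 0.0888]
ee_rot: [3.14, 0.003, 0.178]
wrist_force: [0.0, 0.3, 0.6]
width: 0.0882
finger_force: 0.0
```

Request:
{"method": "servo_tool", "body": {"plan": [[0,0,0.3,0,0,0,88],[0,0,0.5,0,0,0,88],[0,0,0.61,0,0,0,88],[0,0,0.61,0,0,0,88],[0,0,0.61,0,0,0,88],[0,0,0.61,0,0,0,68],[0,0,0.61,0,0,0,58],[0,0,0.61,0,0,0,58],[0,0,0.61,0,0,0,58],[0,0,0.61,0,0,0,58],[0,0,0.61,0,0,0,58],[0,0,0.61,0,0,0,58]]}}

```text
time: 42.67
tool_pos: [0.4821, 0.4135, 0.0287]
ee_rot: [3.142, -0.001, 0.178]
wrist_force: [1.6, -0.7, 1.4]
width: 0.0582
finger_force: 0.5
```

```bash
python3 - <<'E'
from plan import *
o=robot.get_obs();p=o["tool_pos"];print(o["finger_force"],o["wrist_force"])
plan([(p[0],p[1],.2,10.3),W(0,0,.2),W(0,0,p[2]+.098)])
E
```

```text
0.5022199172526598 [ 1.59252735 -0.74483334  1.3759161 ]
t 42.67 at [0.4821 0.4135 0.0287] [ 1.800e+02 -3.000e-02  1.021e+01] w 0.0582
[0.0, 0.0, -0.571, 0.0, 0.0, 0.0] rows 3
[0.0, 0.0, -0.571, 0.0, 0.0, 0.0] rows 3
[0.0, 0.0, -0.571, 0.0, 0.0, 0.0] rows 3
--
[0.021, 0.671, 0.0, 0.0, 0.0, 0.0] rows 3
[0.021, 0.671, 0.0, 0.0, 0.0, 0.0] rows 3
[0.021, 0.671, 0.0, 0.0, 0.0, 0.0] rows 3
[0.021, 0.671, 0.0, 0.0, 0.0, 0.0] rows 3
--
[0.0, 0.0, 0.733, 0.0, 0.0, 0.0] rows 3
--
```

```bash
python3 - <<'E'
from m import *
im=snap("top");im2=snap("scene")
A=cv2.resize(im[180:310,60:190],None,fx=3,fy=3); B=cv2.resize(im2[80:210,260:390],None,fx=3,fy=3)
cv2.imwrite("pics/c7.png",np.hstack([A,B])[:,:,::-1])
for n,i_ in(("top",im),("scene",im2)):
    hsv=cv2.cvtColor(i_,cv2.COLOR_RGB2HSV);h,s,v=[hsv[:,:,i].astype(int) for i in range(3)]
    for i,st,c,m in comps((h>22)&(h<35)&(s>150)&(v>60),20): print(n,st.tolist(),c.round(1))
E
```

```text
top [102, 236, 26, 16, 247] [115.  243.9]
scene [313, 148, 8, 7, 31] [316.1 151.3]
```

View pics/c7.png

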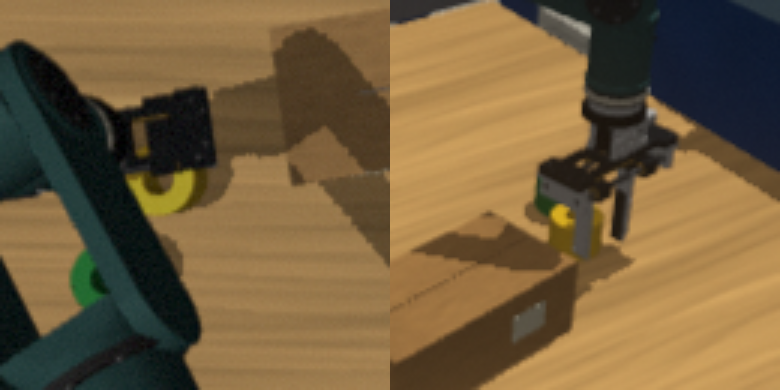

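The tape has been knocked about 4 cm towards the robot (top pixel about (115,240)), so the fingers closed beside it. I'll open, rise and measure again.

Request:
{"method": "servo_tool", "body": {"plan": [[0,0,0,0,0,0,88],[0,0,0,0,0,0,88],[0,0,0,0,0,0,88],[0,0,0,0,0,0,88],[0,0,0,0,0,0,88],[0,0,0,0,0,0,88],[0,0,-0.4,0,0,0,88],[0,0,-0.8,0,0,0,88],[0,0,-0.9,0,0,0,88]]}}

```text
time: 43.52
tool_pos: [0.4846, 0.4156, 0.1259]
ee_rot: [-3.137, -0.01, 0.178]
wrist_force: [0.4, 0.7, 1.2]
width: 0.0883
finger_force: 0.0
```

Request:
{"method": "servo_tool", "body": {"plan": [[0.5,0.6,-0.8,0,0,0,88],[0.5,0.6,-0.8,0,0,0,88],[0.5,0.6,-0.8,0,0,0,88],[0.5,0.6,-0.8,0,0,0,88],[0.5,0.6,-0.8,0,0,0,88],[0.5,0.6,-0.8,0,0,0,88]]}}

```text
time: 44.02
tool_pos: [0.5408, 0.3635, 0.1969]
ee_rot: [3.141, 0.003, 0.179]
wrist_force: [-0.4, 0.3, -0.2]
width: 0.088
finger_force: 0.0
```

```bash
cat > tape.py <<'E'
from m import *
from plan import *
im=snap("top")
hsv=cv2.cvtColor(im,cv2.COLOR_RGB2HSV);h,s,v=[hsv[:,:,i].astype(int) for i in range(3)]
t=None
for i,st,c,m in comps((h>22)&(h<35)&(s>150)&(v>60),50):
    cc,r=cv2.minEnclosingCircle(np.argwhere(m)[:,::-1].astype(np.float32)); t=ray("top",c,.048); print("yel",st.tolist(),t.round(4),ray("top",cc,.048).round(4),round(r,1))
E
python3 - <<'E'
from tape import *
plan([(t[0],t[1],.2,10.3),(t[0],t[1],.028,10.3)])
cv2.imwrite("pics/c8.png",cv2.resize(im[180:310,60:190],None,fx=3,fy=3)[:,:,::-1])
E
```

```text
yel [110, 228, 19, 22, 216] [0.4549 0.3807 0.048 ] [0.4529 0.3888 0.048 ] 11.9
t 44.07 at [0.5402 0.3636 0.1961] [179.96   0.22  10.27] w 0.0879
[-0.404, -0.16, -0.018, 0.0, 0.001, 0.0] rows 3
[-0.404, -0.16, -0.019, 0.0, 0.001, 0.0] rows 3
--
[0.0, 0.0, 0.573, 0.0, 0.0, 0.0] rows 3
[0.0, 0.0, 0.573, 0.0, 0.0, 0.0] rows 3
[0.0, 0.0, 0.573, 0.0, 0.0, 0.0] rows 3
--
```

View pics/c8.png

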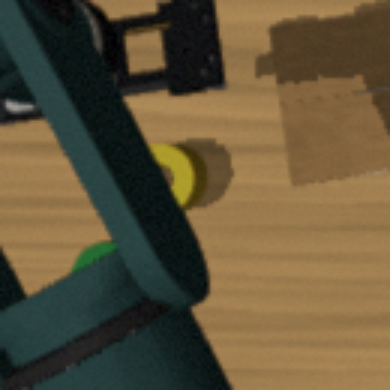

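Request:
{"method": "servo_tool", "body": {"plan": [[0,1,0,0,0,0,88],[0,1,0,0,0,0,88],[0,1,0,0,0,0,88],[0,1,0,0,0,0,88],[0,1,0,0,0,0,88]]}}

```text
time: 44.48
tool_pos: [0.5582, 0.265, 0.1966]
ee_rot: [-3.141, 0.003, 0.178]
wrist_force: [-0.1, -0.3, -0.3]
width: 0.0879
finger_force: 0.0
```

```bash
sed -i 's/v>60/v>90/' tape.py; python3 - <<'E'
from tape import *
plan([(t[0],t[1],.2,10.3),(t[0],t[1],.028,10.3)])
for d in robot.find_in("tape_mid","top"): print(d)
E
```

```text
yel [103, 228, 22, 24, 346] [0.4496 0.3961 0.048 ] [0.4478 0.3995 0.048 ] 12.3
t 44.53 at [0.5583 0.2658 0.1969] [-1.7997e+02  1.6000e-01  1.0270e+01] w 0.0881
[-0.418, -0.738, -0.014, 0.0, 0.001, 0.0] rows 4
[-0.418, -0.738, -0.015, 0.0, 0.001, 0.0] rows 4
--
[0.0, 0.0, 0.573, 0.0, 0.0, 0.0] rows 3
[0.0, 0.0, 0.573, 0.0, 0.0, 0.0] rows 3
[0.0, 0.0, 0.573, 0.0, 0.0, 0.0] rows 3
--
{'extent': [115.1, 240.5, 27.1, 25.8], 'conf': 0.93}
{'extent': [87.0, 277.2, 3.5, 13.2], 'conf': 0.56}
```

Request:
{"method": "servo_tool", "body": {"plan": [[-0.426,-0.759,0,0,0,0,88],[-0.426,-0.759,0,0,0,0,88],[-0.426,-0.759,0,0,0,0,88]]}}

```text
time: 44.83
tool_pos: [0.4992, 0.3381, 0.198]
ee_rot: [-3.138, 0.003, 0.187]
wrist_force: [-0.4, 0.8, 0.1]
width: 0.0878
finger_force: 0.0
```

Request:
{"method": "servo_tool", "body": {"plan": [[-0.426,-0.759,0,0,0,0,88],[-0.426,-0.759,0,0,0,0,88],[-0.426,-0.759,0,0,0,0,88],[-0.426,-0.759,0,0,0,0,88],[-0.426,-0.759,0,0,0,0,88],[-0.426,-0.759,0.5,0,0,0,88],[-0.426,-0.759,0.9,0,0,0,88],[-0.426,-0.759,0.9,0,0,0,88],[-0.426,-0.759,0.9,0,0,0,88],[-0.426,-0.759,0.9,0,0,0,88]]}}

```text
time: 45.67
tool_pos: [0.4498, 0.3988, 0.1093]
ee_rot: [3.142, -0.001, 0.177]
wrist_force: [0.4, 0.7, -1.0]
width: 0.0883
finger_force: 0.0
```

```bash
python3 - <<'E'
from plan import *
plan([(.4475,.4,.028,10.3)])
im=snap("scene"); cv2.imwrite("pics/c9.png",cv2.resize(im[80:210,260:390],None,fx=3,fy=3)[:,:,::-1])
E
```

```text
t 45.67 at [0.4498 0.3988 0.1093] [ 1.800e+02 -3.000e-02  1.014e+01] w 0.0883
[-0.01, -0.008, 0.406, 0.0, 0.0, -0.001] rows 2
[-0.01, -0.008, 0.406, 0.0, 0.0, -0.001] rows 2
--
```

View pics/c9.png

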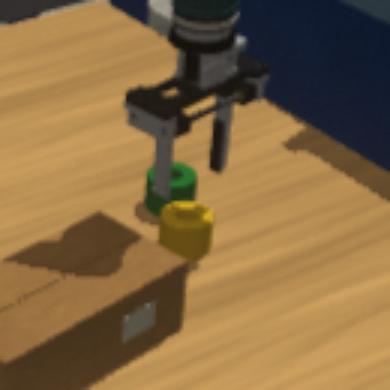

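The fingers (at about (165,190) and (218,160) in the crop) straddle the yellow roll at (187,228). Descending and gripping.

Request:
{"method": "servo_tool", "body": {"plan": [[-0.02,-0.012,0.2,0,0,0,88],[-0.02,-0.012,0.4,0,0,0,88],[-0.02,-0.012,0.6,0,0,0,88],[-0.02,-0.012,0.8,0,0,0,88],[-0.02,-0.012,0.81,0,0,0,88],[-0.02,-0.012,0.81,0,0,0,88],[-0.02,-0.012,0.81,0,0,0,88]]}}

```text
time: 46.3
tool_pos: [0.4484, 0.4012, 0.0305]
ee_rot: [-3.14, -0.005, 0.178]
wrist_force: [0.2, -0.2, 0.5]
width: 0.0878
finger_force: 0.0
```

Request:
{"method": "servo_tool", "body": {"plan": [[0,0,0,0,0,0,70],[0,0,0,0,0,0,64],[0,0,0,0,0,0,58],[0,0,0,0,0,0,58],[0,0,0,0,0,0,58],[0,0,0,0,0,0,58],[0,0,0,0,0,0,58],[0,0,0,0,0,0,58]]}}

```text
time: 46.97
tool_pos: [0.447, 0.4002, 0.0283]
ee_rot: [-3.141, -0.001, 0.178]
wrist_force: [-0.4, -1.7, 6.5]
width: 0.0643
finger_force: 30.0
```

```bash
python3 - <<'E'
from plan import *
o=robot.get_obs();p=o["tool_pos"];print(o["finger_force"],o["wrist_force"])
plan([(p[0],p[1],.2,10.3),W(0,0,.2)])
E
```

```text
29.979349141940475 [-0.42651373 -1.6582831   6.46293347]
t 46.97 at [0.447  0.4002 0.0283] [-1.7999e+02 -7.0000e-02  1.0210e+01] w 0.0643
[0.001, 0.0, -0.572, 0.0, 0.0, 0.0] rows 3
[0.0, 0.0, -0.572, 0.0, 0.0, 0.0] rows 3
[0.0, 0.0, -0.572, 0.0, 0.0, 0.0] rows 3
--
[0.114, 0.654, 0.0, 0.0, 0.0, 0.0] rows 3
[0.114, 0.654, 0.0, 0.0, 0.0, 0.0] rows 3
[0.114, 0.654, 0.0, 0.0, 0.0, 0.0] rows 3
[0.114, 0.654, 0.0, 0.0, 0.0, 0.0] rows 3
--
```

```bash
python3 - <<'E'
from m import *
im=snap("top");im2=snap("scene")
A=cv2.resize(im[180:310,60:190],None,fx=3,fy=3); B=cv2.resize(im2[80:210,260:390],None,fx=3,fy=3)
cv2.imwrite("pics/c10.png",np.hstack([A,B])[:,:,::-1])
print(proj("scene",[[.447,.4,.048]]),proj("top",[[.447,.4,.048]]))
E
```

```text
[[321.65693657 150.43798506]] [[112.5764316  239.95323125]]
```

View pics/c10.png

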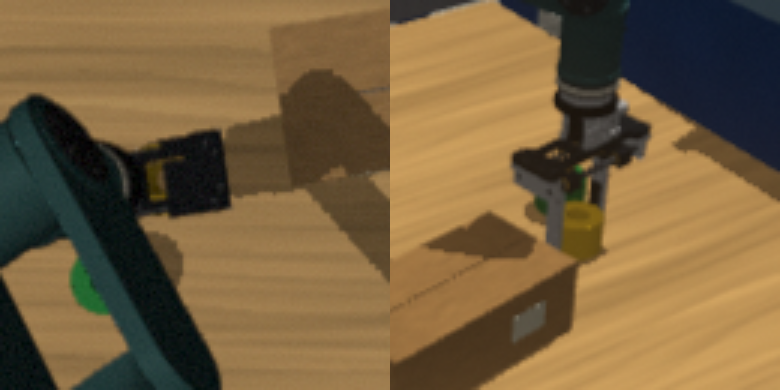

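The tape looks held between the fingers: its top is at crop (583,212), against a predicted (575,211). Lifting gently to check.

Request:
{"method": "servo_tool", "body": {"plan": [[0,0,-0.1,0,0,0,58],[0,0,-0.2,0,0,0,58],[0,0,-0.4,0,0,0,58],[0,0,-0.6,0,0,0,58],[0,0,-0.8,0,0,0,58],[0,0,-0.9,0,0,0,58],[0,0,-0.9,0,0,0,58]]}}

```text
time: 47.65
tool_pos: [0.448, 0.4013, 0.1211]
ee_rot: [-3.139, -0.006, 0.178]
wrist_force: [-0.1, 0.1, -1.0]
width: 0.0642
finger_force: 30.0
```

Request:
{"method": "servo_tool", "body": {"plan": [[0,0,-0.3,0,0,0,58],[0,0,-0.6,0,0,0,58],[0,0,-0.85,0,0,0,58],[0,0,-0.85,0,0,0,58],[0,0,-0.85,0,0,0,58]]}}

```text
time: 48.07
tool_pos: [0.4469, 0.4003, 0.2028]
ee_rot: [-3.141, -0.002, 0.178]
wrist_force: [0.0, -0.1, -2.1]
width: 0.0642
finger_force: 30.0
```

```bash
python3 - <<'E'
from plan import *
from m import *
o=robot.get_obs();p=o["tool_pos"];print(o["finger_force"],o["wrist_force"],o["wrist_torque"])
im2=snap("scene")
hsv=cv2.cvtColor(im2,cv2.COLOR_RGB2HSV);h,s,v=[hsv[:,:,i].astype(int) for i in range(3)]
for i,st,c,m in comps((h>20)&(h<36)&(s>150)&(v>60),20): print(st.tolist(),c.round(1))
print(proj("scene",[[p[0],p[1],p[2]-.0045]]))
plan([W(0,0,.2),W(0,0,.140)])
E
```

```text
29.976282971911132 [ 0.03317974 -0.06426929 -2.11862503] [-0.006352    0.01689649 -0.01772205]
[317, 105, 18, 20, 259] [327.  114.6]
[[324.96333018 114.02477238]]
t 48.12 at [0.446  0.3997 0.2007] [1.7994e+02 1.2000e-01 1.0210e+01] w 0.0643
[0.117, 0.653, 0.002, 0.0, 0.0, 0.0] rows 3
[0.117, 0.653, 0.002, 0.0, 0.0, 0.0] rows 3
[0.117, 0.653, 0.002, 0.0, 0.0, 0.0] rows 3
[0.117, 0.654, 0.002, 0.0, 0.0, 0.0] rows 3
--
[0.0, 0.0, 0.6, 0.0, 0.0, 0.0] rows 3
--
```

Request:
{"method": "servo_tool", "body": {"plan": [[0.117,0.653,0,0,0,0,58],[0.117,0.653,0,0,0,0,58],[0.117,0.653,0,0,0,0,58]]}}

```text
time: 48.37
tool_pos: [0.4698, 0.3334, 0.1986]
ee_rot: [3.137, 0.006, 0.174]
wrist_force: [-0.8, 0.2, -0.8]
width: 0.064
finger_force: 30.0
```

Request:
{"method": "servo_tool", "body": {"plan": [[0.117,0.653,0,0,0,0,58],[0.117,0.653,0,0,0,0,58],[0.117,0.653,0,0,0,0,58]]}}

```text
time: 48.62
tool_pos: [0.4929, 0.2718, 0.1992]
ee_rot: [3.138, 0.005, 0.174]
wrist_force: [0.4, 0.6, -2.0]
width: 0.0638
finger_force: 30.0
```

Request:
{"method": "servo_tool", "body": {"plan": [[0.117,0.653,0,0,0,0,58],[0.117,0.653,0,0,0,0,58],[0.117,0.653,0,0,0,0,58]]}}

```text
time: 48.87
tool_pos: [0.516, 0.2103, 0.1997]
ee_rot: [3.139, 0.004, 0.174]
wrist_force: [0.4, -0.1, -1.0]
width: 0.0644
finger_force: 30.0
```

Request:
{"method": "servo_tool", "body": {"plan": [[0.117,0.654,0,0,0,0,58],[0.117,0.654,0,0,0,0,58],[0.117,0.654,0,0,0,0,58],[0.117,0.654,0,0,0,0,58],[0.117,0.654,0.3,0,0,0,58],[0.117,0.654,0.5,0,0,0,58],[0.117,0.654,0.66,0,0,0,58],[0.117,0.654,0.68,0,0,0,58],[0.117,0.654,0.68,0,0,0,58],[0.117,0.654,0.68,0,0,0,58]]}}

```text
time: 49.7
tool_pos: [0.5389, 0.1524, 0.1349]
ee_rot: [-3.141, -0.001, 0.18]
wrist_force: [1.2, -0.4, -0.7]
width: 0.0642
finger_force: 30.0
```

```bash
python3 - <<'E'
from plan import *
o=robot.get_obs();p=o["tool_pos"];print(incarton(p),o["wrist_force"],o["finger_force"])
plan([W(0,0,.1245)])
E
```

```text
(np.float64(0.0006), np.float64(0.0015)) [ 1.19093814 -0.3752987  -0.6878056 ] 29.976307740435004
t 49.7 at [0.5389 0.1524 0.1349] [-1.7997e+02 -3.0000e-02  1.0290e+01] w 0.0642
[-0.006, 0.015, 0.104, 0.0, 0.0, 0.0] rows 2
--
```

Request:
{"method": "servo_tool", "body": {"plan": [[0,0,0.03,0,0,0,58],[0,0,0.06,0,0,0,58],[0,0,0.08,0,0,0,58],[0,0,0.095,0,0,0,58],[0,0,0.105,0,0,0,58],[0,0,0.105,0,0,0,58],[0,0,0.105,0,0,0,58]]}}

```text
time: 50.28
tool_pos: [0.5391, 0.1512, 0.1248]
ee_rot: [-3.142, -0.001, 0.178]
wrist_force: [-2.0, -0.5, 2.8]
width: 0.0644
finger_force: 30.0
```

```bash
python3 - <<'E'
from plan import *
o=robot.get_obs();p=o["tool_pos"];print(p,incarton(p),o["wrist_force"],o["finger_force"])
E
```

```text
[0.53905982 0.15119294 0.12483946] (np.float64(0.0005), np.float64(0.0003)) [-1.96254092 -0.49997671  2.80291146] 29.982744937296957
```

Touching down, so I'll release and rise.

Request:
{"method": "servo_tool", "body": {"plan": [[0,0,0,0,0,0,74],[0,0,0,0,0,0,88],[0,0,0,0,0,0,88],[0,0,0,0,0,0,88],[0,0,0,0,0,0,88],[0,0,-0.2,0,0,0,88],[0,0,-0.5,0,0,0,88],[0,0,-0.9,0,0,0,88],[0,0,-0.9,0,0,0,88]]}}

```text
time: 51.03
tool_pos: [0.5425, 0.1518, 0.2229]
ee_rot: [3.141, -0.015, 0.178]
wrist_force: [0.9, 0.2, 1.4]
width: 0.0884
finger_force: 0.0
```

Request:
{"method": "servo_tool", "body": {"plan": [[0,0.8,-0.3,0,0,0,88],[0,0.8,-0.3,0,0,0,88],[0,0.8,-0.3,0,0,0,88],[0,0.8,-0.3,0,0,0,88]]}}

```text
time: 51.37
tool_pos: [0.5541, 0.0707, 0.2452]
ee_rot: [3.141, -0.003, 0.175]
wrist_force: [-0.3, 0.4, 0.3]
width: 0.088
finger_force: 0.0
```

Request:
{"method": "servo_tool", "body": {"plan": [[0,0.9,0,0,0,0,88],[0,0.9,0,0,0,0,88],[0,0.9,0,0,0,0,88],[0,0.9,0,0,0,0,88],[0,0.9,0,0,0,0,88]]}}

```text
time: 51.78
tool_pos: [0.5688, -0.0151, 0.2431]
ee_rot: [-3.14, 0.001, 0.178]
wrist_force: [0.3, -0.1, 0.3]
width: 0.0881
finger_force: 0.0
```

```bash
python3 - <<'E'
from tape import *
im2=snap("scene")
for i,st,c,m in comps((h>22)&(h<35)&(s>150)&(v>90),50): print(incarton(ray("top",c,.1445)))
A=cv2.resize(im[140:270,120:270],(390,338)); B=cv2.resize(im2[100:230,200:350],(390,338))
cv2.imwrite("pics/c11.png",np.hstack([A,B])[:,:,::-1])
print(robot.get_obs()["time"])
E
```

```text
yel [188, 193, 26, 26, 450] [0.5452 0.1638 0.048 ] [0.5455 0.1637 0.048 ] 13.1
(np.float64(0.0015), np.float64(0.0023))
51.8833
```

View pics/c11.png

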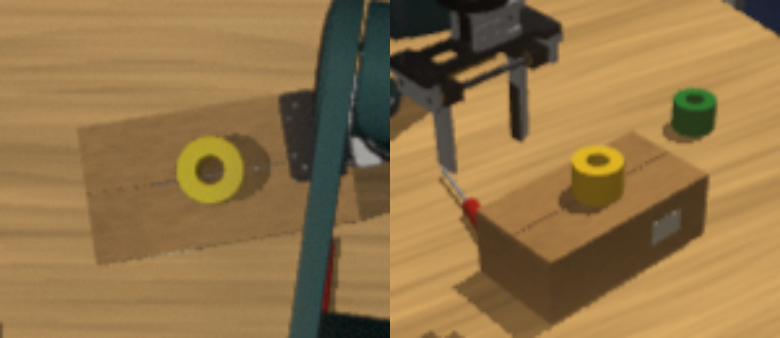

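The tape lies flat on the middle of the closed carton at crop (210,170), and the gripper is clear. Handing in.

```bash
python3 -c "
from bench import robot
print(robot.close_job())"
```

```text
the job is handed in; nothing more can be done
None
```

The job is handed in after about 52 s on the robot clock, though the hand-in gave no verdict: both jaws found on the bench are home in slots, the carton was folded shut short flaps first, and the yellow tape lies flat on the middle of its top.

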